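# Hang the cutting templates on their hook, largest at the back

## Robot

A 6-joint arm with a two-finger parallel gripper is mounted at the origin on the work surface. World frame = base frame: x ahead of the robot, y to its left, z up, the work surface at z = 0. Lengths are in m, angles in rad, forces in N, time in s.
With the tool pointing down it reaches from about 0.275 to 0.75 m from the base axis. Payload 10.2 kg.
Tool frame: the origin (TCP) lies midway between the tips of the shut fingers; the grasp point (between the pads) lies 19 mm behind it; z points along the fingers, y is the direction in which the jaws open and shut (so a half turn about z gives the same grasp; the last joint's range is limited). The gripper opens to 85 mm and grips with 20 to 120 N. Pads are 22 mm wide; open, the fingers measure 114 mm over their backs; the gripper's body (76 mm by 85 mm) begins 54 mm behind the grasp point. The pads swing forward as they close: fully open they stand 13 mm farther back than shut.
Start: joints at [-1.344, 0.313, 1.498, -0, 1.331, -0.223], TCP at [0.228, -0.473, 0.231] pointing down, gripper open.
Joint ranges: [-2.94, 2.94], [-0.97, 2.17], [0.19, 2.56], [-1.23, 4.37], [0.02, 3.11], [-2.88, 2.88]. Speed limits (rad/s): [2.39, 2.39, 3.01, 3.14, 3.14, 3.14].

## Interface

Orientations are given as a rotation vector (axis times angle).
In Python, from cell import * gives the robot as it stands.
- The arm moves only by the tool move_arm, never from a script. Its argument "plan" is one flat list of numbers, 7 for each row, row after row: the opening, from -1 (shut) to 1 (fully open), so that 0 is half open, then the shift along the tool's x, y, z in units of 30 mm (1.0 is 30 mm), then the turn, a rotation vector about the tool's x, y, z in units of 10 degrees (1.0 is 10 degrees). In form: [fingers, x, y, z, ax, ay, az, fingers, x, y, z, ax, ay, az, ...]. A call has 1 to 20 rows; each row is the pose to reach, as a shift and turn from the pose commanded when the call began, along the tool's axes at that moment; what a row does not reach only later rows make up. A row lasts 1/8 s, in which the tool goes at most 62.5 mm and 10.7 degrees, less where a joint would pass 70% of its speed; a pose out of reach is approached as far as the arm can. A call with a gripper value outside its range is refused whole. The fingers move at their own pace and stop on an object; the grip force is fixed at half the most. Time passes only in rows, so rows that repeat a pose let the fingers close. It gives the time, the measured TCP pose, the force and the opening at its end, in the units of the state.
- get_obs(): the state, without advancing time (a new reading comes with each control period).
- read_camera(name): name is "side" or "top" or "wrist"; returns a dict with "pixels" (384x512x3 uint8, red, green, blue), "range_z" (384x512 float32, m along the optical axis (not along the pixel's ray), 0 where there is no reading), "camera_matrix" (3x3 intrinsics, pixels), "rvec" (rotation vector, rad) and "tvec" (3), from world to camera coordinates, as OpenCV has them. Camera axes: x right, y down, z forward; pixel columns grow to the right and rows downward; lengths in m; the calibration is good to about 2 mm. A picture is of the moment at which its call begins.
- finish_job(): hands the job in, once; it reports no verdict.
The state is a dict: "t": time; "q": joint angles; "dq": joint speeds; "effort": joint torques, N m; "tcp_pos": TCP position; "tcp_rot": TCP orientation; "force": force on the tool from outside, world axes, zero at the start; "moment": the same for the moment, N m; "width": finger opening in m.
Only numpy, scipy, OpenCV 4.12 (cv2) and the standard library are available. Lean on these libraries where they do the work, as an engineer would, in place of code of your own. Each camera call takes 0.05 s, during which the arm holds its last target.

## Task

Put the set of three cutting templates away: take them from the leaning rack and hang them by their slots on the steel bar hook, one at a time - the large plywood one first, close to the post, then the green medium one close up in front of it, then the small yellow one close up in front of that - each hanging straight and free behind the hook's lip, so that the front of the bar stays clear for the next set. Leave everything else on the table where it is.

Things in the scene. Friction and masses are not known exactly. Their poses are not given: they have to be found in the camera images.
- large_tab (a point): Large template: flat natural plywood panel 200 wide, 150 tall, 9 mm thick, about 200 g, with a grip tab 32 wide, 36 tall, 9 mm thick on its top edge. Point: centre of the tab (18 mm below the tab's top, 18 mm above the panel's top edge). Axes: x through the thickness, y along the width, z up the panel. The tab is at y = +42 mm from the panel's middle.
- large_slot (a point): Centre of the large template's hanging slot: a through opening 44 wide (y), 32 mm high (z) at the middle of the width; its upper edge is 20 mm below the panel's top edge. This point is 54 mm below the tab's centre along z. Axes as the tab's. In the rack z leans 28 deg from vertical and x points obliquely up, off the side that faces away from the seat's back board.
- medium_tab (a point): Medium template: flat green plastic panel 165 wide, 135 tall, 9 mm thick, about 160 g, with a grip tab 32 wide, 36 tall, 9 mm thick on its top edge. Point: centre of the tab (18 mm below the tab's top, 18 mm above the panel's top edge). Axes: x through the thickness, y along the width, z up the panel. The tab is at y = 0 mm from the panel's middle.
- medium_slot (a point): Centre of the medium template's hanging slot: a through opening 44 wide (y), 32 mm high (z) at the middle of the width; its upper edge is 20 mm below the panel's top edge. This point is 54 mm below the tab's centre along z. Axes as the tab's. In the rack z leans 28 deg from vertical and x points obliquely up, off the side that faces away from the seat's back board.
- small_tab (a point): Small template: flat yellow plastic panel 130 wide, 120 tall, 9 mm thick, about 120 g, with a grip tab 32 wide, 36 tall, 9 mm thick on its top edge. Point: centre of the tab (18 mm below the tab's top, 18 mm above the panel's top edge). Axes: x through the thickness, y along the width, z up the panel. The tab is at y = -42 mm from the panel's middle.
- small_slot (a point): Centre of the small template's hanging slot: a through opening 44 wide (y), 32 mm high (z) at the middle of the width; its upper edge is 20 mm below the panel's top edge. This point is 54 mm below the tab's centre along z. Axes as the tab's. In the rack z leans 28 deg from vertical and x points obliquely up, off the side that faces away from the seat's back board.
- hook_bar (a point): Hook: fixed grey 24 mm square post; from its top a level flat steel bar, 20 wide, 6 mm thick, 110 mm long, ending in a 5 mm thick lip 12 mm above the bar. Nothing stands above it. Point: on the bar's top face, 190 mm over the table, half-way along; x along the bar to the post (face at +55 mm; lip's inner face at -55 mm), y across, z up. Hung: slot centre 16 mm below it.
- rack: Fixed wooden rack, base 375 x 190 x 12 mm; three seats 122 mm apart along its x, each a back board 150 wide, 80 mm tall, leaning 28 deg towards the rack's -x, and a ledge square to it with a 10 mm front lip. A template stands on each ledge (24 mm up), lying on the back board; it slides out up its own plane. Order varies. Origin: on the table under the middle seat; z up.
- tin: Bystander: round steel can, 68 mm across, 60 mm tall. Origin at the centre of its underside.
- cone_green: Bystander: green thread cone, 92 mm across, 138 mm tall. Origin under its centre.
- cone_grey: Bystander: grey thread cone, 92 mm across, 138 mm tall. Origin under its centre.
- mallet: Bystander: wooden mallet lying down, 260 mm long, head 95 mm wide and 54 mm high. Origin on the table under its handle.
- chisel: Bystander: ripping chisel with a red handle, about 210 mm long, 30 mm high, lying down. Origin under its middle.
- stretcher: Bystander: flat wooden webbing stretcher, 235 mm long, 22 mm high. Origin under its middle.
- shears: Bystander: tailor's shears with black handles, about 250 mm long, 14 mm high, lying down. Origin under the pivot.

How it is judged:
By the outcome, as a careful person would: the job done as asked, in the order asked, and still so for the second after the job is handed in, with the robot touching nothing.
It also fails if it takes over 72 s, if anything falls off the work surface, if the arm or the gripper's body presses on something with over 40 N, if the wrist force passes 120 N, or if a joint passes its speed limit or range.

## Working session

There is one attempt and no reset: what is moved stays moved. The work goes in short steps, Python scripts to look and compute and a tool call to move; the robot and the scene stay as the last step left them, time stands still between calls to the robot, and variables do not carry over. Pictures are saved under pics/ and viewed, and the job is handed in when it is done.

Besides the shell and the picture viewer there is one more tool, called after "Request:" by a JSON object that holds its "api" and its "payload". move_arm: Moves the arm, as the interface text tells. Its arguments: {"type":"object","properties":{"plan":{"type":"array","items":{"type":"number"}}},"required":["plan"]}

```bash
ls; mkdir -p pics; cat > h.py <<'E'
from cell import *
import numpy as np, cv2
from scipy.spatial.transform import Rotation as R
def cam(n):
    d=read_camera(n); d['R']=cv2.Rodrigues(np.array(d['rvec'],float))[0]; d['t']=np.array(d['tvec'],float).ravel(); return d
def cloud(d):
    z=d['range_z']; K=d['camera_matrix']; v,u=np.mgrid[:z.shape[0],:z.shape[1]]
    p=np.stack([(u-K[0,2])/K[0,0]*z,(v-K[1,2])/K[1,1]*z,z],-1)
    w=(p-d['t'])@d['R']; w[z==0]=np.nan; return w
def save(d,n): cv2.imwrite('pics/'+n,d['pixels'][:,:,::-1])
E
python3 - <<'E'
from h import *
o=get_obs(); print(o)
for n in ['side','top','wrist']:
    d=cam(n); save(d,n+'0.png'); np.savez('/tmp/'+n+'0.npz',w=cloud(d),p=d['pixels']); print(n,-d['R'].T@d['t'])
E
```

```text
pics
{'t': 0.0, 'q': array([-1.34440021e+00,  3.13480018e-01,  1.49842763e+00, -4.40374653e-06,
        1.33099497e+00, -2.23390496e-01]), 'dq': array([ 0.00068684,  0.00045078, -0.00075535, -0.00113512, -0.00084905,
        0.0006595 ]), 'effort': array([-1.86668825e-03, -4.12272441e+01, -2.59743798e+01, -2.71074186e-04,
        4.15659844e-03,  8.41257474e-06]), 'tcp_pos': array([ 0.22819066, -0.4725357 ,  0.23072327]), 'tcp_rot': array([-3.06120343e+00, -7.00292052e-01,  9.80659895e-06]), 'force': array([-0.91863476,  0.05188062,  0.3399846 ]), 'moment': array([ 0.02986433,  0.01437432, -0.00732341]), 'width': 0.08516423903887753}
side [0.14012917 0.71040995 0.87229138]
top [ 0.46720967 -0.04182592  1.3083725 ]
wrist [ 0.28962869 -0.44359146  0.37347517]
```

View pics/side0.png

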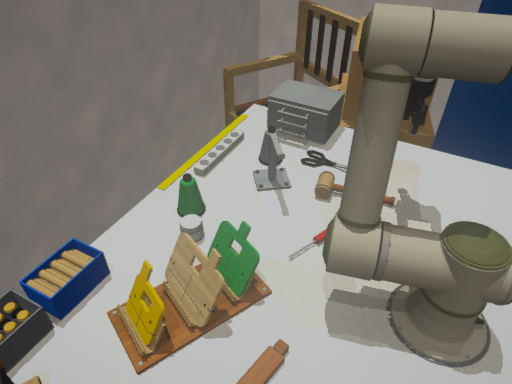

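View pics/top0.png

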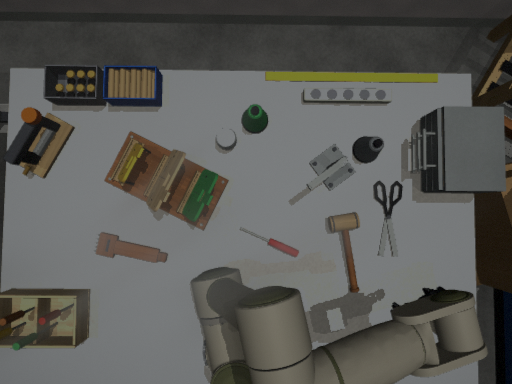

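View pics/wrist0.png

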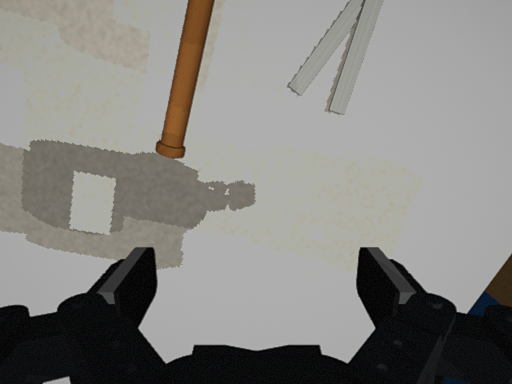

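The side view shows the rack at around (190,305), with yellow, plywood and green in order, and the hook at (272,160). The top view shows the rack at (168,180) and the hook bar running from about (345,158) to (293,203). Next I'll measure.

```bash
python3 - <<'E'
import numpy as np,cv2
for n in ['top','side']:
    f=np.load(f'/tmp/{n}0.npz'); w,p=f['w'],f['p']
    hsv=cv2.cvtColor(p,cv2.COLOR_RGB2HSV)
    # rack region
    X=w[...,0];Y=w[...,1];Z=w[...,2]
    roi=(Y>0.02)&(Y<0.5)&(X>0.2)&(X<0.75)&(Z>0.05)
    H,S=hsv[...,0],hsv[...,1]
    ms={'yel':(H>=22)&(H<34)&(S>200),'grn':(H>55)&(H<80)&(S>150),'ply':(H>10)&(H<26)&(S<160)&(S>60)}
    for k,m in ms.items():
        m=m&roi
        if n=='side' : pass
        P=w[m]
        if k=='grn': P=P[P[:,0]<0.56] if True else P
        if len(P)<20: print(n,k,len(P));continue
        # ransac plane
        best=None;rng=np.random.default_rng(0)
        for i in range(600):
            a,b,c=P[rng.choice(len(P),3,False)]
            nn=np.cross(b-a,c-a);l=np.linalg.norm(nn)
            if l<1e-6: continue
            nn/=l
            if nn[2]<0: nn=-nn
            inl=abs((P-a)@nn)<0.0025
            if best is None or inl.sum()>best.sum(): best=inl
        Q=P[best];c=Q.mean(0);nn=np.linalg.svd(Q-c)[2][2]
        if nn[2]<0: nn=-nn
        print(n,k,len(P),best.sum(),'c',c.round(4),'n',nn.round(3),'tilt',np.degrees(np.arcsin(nn[2])).round(1),'az',np.degrees(np.arctan2(nn[1],nn[0])).round(1),'zmax',Q[:,2].max().round(4),P.min(0).round(3),P.max(0).round(3))
    m=(X>0.35)&(X<0.75)&(Y<0)&(Y>-0.3)&(Z>0.16)&(Z<0.23)
    P=w[m]; vs=np.argwhere(m); print(n,'hook',len(P),P.min(0).round(4),P.max(0).round(4),vs.min(0),vs.max(0),np.percentile(P[:,2],[5,50,95]).round(4))
    im=cv2.resize(p[:,:,::-1],None,fx=1,fy=1)
    r=(slice(110,250),slice(90,380)) if n=='top' else (slice(110,370),slice(100,310))
    cv2.imwrite(f'pics/{n}crop.png',cv2.resize(im[r],None,fx=2.7 if n=='top' else 2.2,fy=2.7 if n=='top' else 2.2,interpolation=cv2.INTER_CUBIC))
E
```

```text
top yel 0
top grn 0
top ply 960 706 c [0.5572 0.2303 0.1162] n [0.384 0.791 0.476] tilt 28.4 az 64.1 zmax 0.1955 [0.464 0.165 0.05 ] [0.682 0.397 0.195]
top hook 291 [ 0.528  -0.2998  0.1642] [ 0.618  -0.1986  0.2077] [159 306] [189 341] [0.1882 0.1922 0.1983]
side yel 1270 1130 c [0.6114 0.3501 0.0975] n [0.385 0.793 0.472] tilt 28.2 az 64.1 zmax 0.1634 [0.547 0.293 0.05 ] [0.68  0.402 0.163]
side grn 0
side ply 3003 2503 c [0.5499 0.238  0.1085] n [0.387 0.793 0.47 ] tilt 28.0 az 64.0 zmax 0.19 [0.285 0.025 0.05 ] [0.68  0.395 0.328]
side hook 179 [ 0.5249 -0.2998  0.1627] [ 0.6197 -0.1934  0.2037] [136 270] [158 284] [0.1719 0.189  0.1998]
```

```bash
python3 - <<'E'
import numpy as np,cv2
for n in ['top','side']:
    f=np.load(f'/tmp/{n}0.npz'); w,p=f['w'],f['p']
    X=w[...,0];Y=w[...,1];Z=w[...,2]
    m=((X>0.35)&(X<0.75)&(Y<0)&(Y>-0.3)&(Z>0.178)&(Z<0.215)).astype(np.uint8)
    k,l,s,c=cv2.connectedComponentsWithStats(m)
    for i in range(1,k):
        if s[i,4]>20:
            P=w[l==i]; 
            (cx,cy),sz,a=cv2.minAreaRect(P[:,:2].astype(np.float32))
            print(n,s[i],P.mean(0).round(4),P[:,2].min().round(3),P[:,2].max().round(3),(round(cx,4),round(cy,4)),np.round(sz,4),a)
            print(cv2.boxPoints(((cx,cy),sz,a)).round(4).tolist())
E
```

```text
top [306 159  36  31 289] [ 0.571  -0.2517  0.1927] 0.187 0.208 (0.5719, -0.2536) [0.0212 0.1271] 38.084407806396484
[[0.524399995803833, -0.2101999968290329], [0.6026999950408936, -0.3102000057697296], [0.6194000244140625, -0.2971000075340271], [0.541100025177002, -0.19709999859333038]]
side [270 136  15  23 167] [ 0.5673 -0.2459  0.1898] 0.179 0.204 (0.5703, -0.2521) [0.0218 0.136 ] 37.75060272216797
[[0.5199999809265137, -0.20499999821186066], [0.6032999753952026, -0.3125999867916107], [0.6205000281333923, -0.29919999837875366], [0.5372999906539917, -0.19169999659061432]]
```

View pics/topcrop.png

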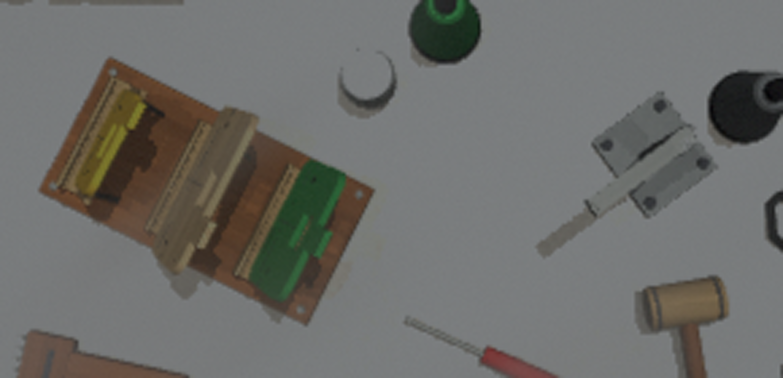

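View pics/sidecrop.png

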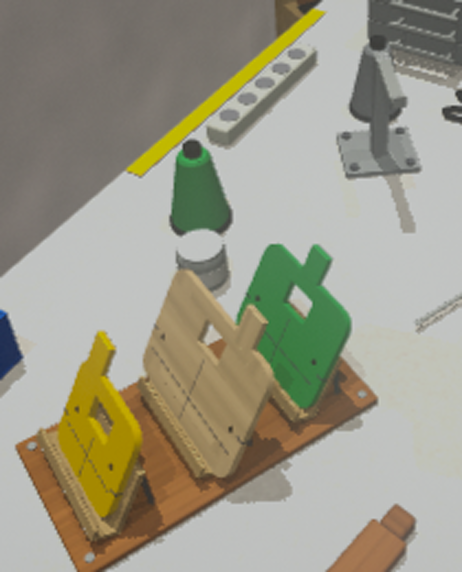

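Plane fits agree with a 28° lean, with rack x at azimuth 64°. Next I'll get the in-plane outlines, each template's tab position, and the heights of the bystanders near the hook.

```bash
cat > m0.py <<'E'
import numpy as np,cv2
az=np.radians(64.0);t=np.radians(28)
n=np.array([np.cos(t)*np.cos(az),np.cos(t)*np.sin(az),np.sin(t)])
zp=np.array([-np.sin(t)*np.cos(az),-np.sin(t)*np.sin(az),np.cos(t)])
yp=np.cross(zp,n)
if __name__=='__main__':
  for nm in ['side','top']:
    f=np.load(f'/tmp/{nm}0.npz'); w,p=f['w'],f['p']
    hsv=cv2.cvtColor(p,cv2.COLOR_RGB2HSV);H,S=hsv[...,0].astype(int),hsv[...,1].astype(int)
    X,Y,Z=w[...,0],w[...,1],w[...,2]
    roi=(Y>0.05)&(Y<0.45)&(X>0.35)&(X<0.75)&(Z>0.03)
    D=w@n
    h,e=np.histogram(D[roi],bins=np.arange(0.2,0.6,0.004)); 
    print(nm,[(round(e[i],3),h[i]) for i in range(len(h)) if h[i]>150])
    for k,(u,v) in {'yel':(140,300) if nm=='side' else (133,160),'ply':(185,265) if nm=='side' else (170,175),'grn':(225,265) if nm=='side' else (190,197)}.items():
        print(k,hsv[v,u],w[v,u].round(3),round(float(D[v,u]),4))
    for k,m in {'yel':(H>=22)&(H<34)&(S>180),'grn':(H>50)&(H<85)&(S>120),'ply':(H>8)&(H<24)&(S<175)&(S>40)}.items():
        m=m&roi
        if m.sum()<50: print(k,m.sum()); continue
        d=D[m]; hh,ee=np.histogram(d,bins=np.arange(d.min(),d.max()+.004,.003)); d0=ee[hh.argmax()]+.0015
        m2=m&(abs(D-d0)<.004); d0=np.median(D[m2]); m2=m&(abs(D-d0)<.004)
        a=w[m2]@yp; b=w[m2]@zp
        print(nm,k,m2.sum(),'d',d0.round(4),'z range',np.percentile(b,[0.5,99.5]).round(4),b.max().round(4))
        for lo in np.arange(b.max()-.2,b.max(),.012):
            s=(b>=lo)&(b<lo+.012)
            if s.sum()>3: print('   ',(lo+.006).round(4),s.sum(),a[s].min().round(4),a[s].max().round(4),((a[s].min()+a[s].max())/2).round(4))
  # objects near hook
    m=(X>0.4)&(X<0.85)&(Y<-0.1)&(Y>-0.5)&(Z>0.04)&(Z<0.18)
    k,l,s,c=cv2.connectedComponentsWithStats(m.astype(np.uint8))
    for i in range(1,k):
        if s[i,4]>30: P=w[l==i];print('obj',s[i],P.min(0).round(3),P.max(0).round(3))
E
python3 m0.py
```

```text
side [(np.float64(0.34), np.int64(535)), (np.float64(0.344), np.int64(1545)), (np.float64(0.444), np.int64(153)), (np.float64(0.448), np.int64(877)), (np.float64(0.452), np.int64(2170)), (np.float64(0.468), np.int64(215)), (np.float64(0.548), np.int64(173)), (np.float64(0.552), np.int64(174)), (np.float64(0.556), np.int64(585)), (np.float64(0.56), np.int64(978)), (np.float64(0.576), np.int64(209))]
yel [ 26 255 182] [0.632 0.347 0.086] 0.5603
ply [ 20  91 165] [0.591 0.224 0.105] 0.4553
grn [ 63 128 120] [0.526 0.144 0.058] 0.3455
side yel 1479 d 0.5603 z range [-0.2633 -0.1135] -0.1126
    -0.2586 131 -0.4592 -0.3319 -0.3955
    -0.2466 147 -0.4624 -0.3313 -0.3968
    -0.2346 133 -0.4599 -0.3324 -0.3962
    -0.2226 143 -0.4604 -0.3314 -0.3959
    -0.2106 148 -0.4616 -0.3317 -0.3967
    -0.1986 139 -0.4596 -0.3322 -0.3959
    -0.1866 116 -0.4602 -0.3321 -0.3962
    -0.1746 117 -0.4622 -0.3312 -0.3967
    -0.1626 158 -0.4588 -0.3312 -0.395
    -0.1506 143 -0.454 -0.3365 -0.3952
    -0.1386 35 -0.4535 -0.4228 -0.4382
    -0.1266 36 -0.4507 -0.4253 -0.438
    -0.1146 33 -0.4536 -0.4248 
[... 2307 characters left out ...]
-0.3096 -0.4037
    -0.1771 54 -0.4986 -0.3028 -0.4007
    -0.1651 54 -0.4997 -0.3124 -0.406
    -0.1531 54 -0.5003 -0.3033 -0.4018
    -0.1411 65 -0.5013 -0.3031 -0.4022
    -0.1291 61 -0.4991 -0.3082 -0.4037
    -0.1171 72 -0.5001 -0.3038 -0.4019
    -0.1051 55 -0.501 -0.3042 -0.4026
    -0.0931 52 -0.4989 -0.3065 -0.4027
    -0.0811 63 -0.501 -0.3043 -0.4027
    -0.0691 76 -0.498 -0.3044 -0.4012
    -0.0571 74 -0.4882 -0.3146 -0.4014
    -0.0451 10 -0.3742 -0.3461 -0.3602
    -0.0331 14 -0.3758 -0.346 -0.3609
    -0.0211 14 -0.3751 -0.3452 -0.3601
obj [357 137  27  23 479] [ 0.639 -0.459  0.04 ] [ 0.712 -0.388  0.146]
obj [329 213  31  18 427] [ 0.403 -0.393  0.04 ] [ 0.459 -0.294  0.065]
```

```bash
cat >> h.py <<'E'
def Rt(yaz,tilt=0,taz=0):
    """tool z down, tool y at azimuth yaz (deg)"""
    a=np.radians(yaz); y=np.array([np.cos(a),np.sin(a),0]); z=np.array([0,0,-1.]); x=np.cross(y,z)
    return np.stack([x,y,z],1)
def rows(p,Rg,o=None,c=None):
    o=o or get_obs(); p0=np.array(o['tcp_pos']) if c is None else c[0]; R0=R.from_rotvec(o['tcp_rot']).as_matrix() if c is None else c[1]
    s=R0.T@(np.asarray(p)-p0)/0.03; r=np.degrees(R.from_matrix(R0.T@Rg).as_rotvec())/10
    print('row',np.round(np.r_[s,r],3).tolist(), 'dist',np.linalg.norm(s)*30,'ang',np.linalg.norm(r)*10)
E
python3 - <<'E'
from h import *
o=get_obs(); d=cam('wrist'); T=R.from_rotvec(o['tcp_rot']).as_matrix()
print('cam pos in tool',T.T@(-d['R'].T@d['t']-o['tcp_pos']),'cam axes in tool',(T.T@d['R'].T).round(3), d['camera_matrix'])
c=np.array([0.5696,-0.251]); v=np.array([.788,.616])
rows(np.r_[c-0.09*v,0.36],Rt(-52))
E
```

```text
cam pos in tool [ 0.06795677  0.00045959 -0.14266575] cam axes in tool [[-0.    -0.963 -0.268]
 [ 1.     0.    -0.001]
 [ 0.001 -0.268  0.963]] [[336.18070247   0.         256.31559611]
 [  0.         336.18070247 194.35240947]
 [  0.           0.           1.        ]]
row [10.528, -1.072, -4.299, -0.004, -0.001, -1.223] dist 342.66371238441957 ang 12.229089054870723
```

Request:
{"api": "move_arm", "payload": {"plan": [1,14,-1.07,-4.3,0,0,-1.22,1,14,-1.07,-4.3,0,0,-1.22,1,14,-1.07,-4.3,0,0,-1.22,1,14,-1.07,-4.3,0,0,-1.22,1,14,-1.07,-4.3,0,0,-1.22,1,14,-1.07,-4.3,0,0,-1.22,1,14,-1.07,-4.3,0,0,-1.22,1,14,-1.07,-4.3,0,0,-1.22,1,14,-1.07,-4.3,0,0,-1.22,1,14,-1.07,-4.3,0,0,-1.22,1,14,-1.07,-4.3,0,0,-1.22]}}

```text
t: 1.58
tcp_pos: [0.5917, -0.262, 0.3604]
tcp_rot: [-2.971, -1.02, 0.0]
force: [0.4, 0.9, 0.5]
width: 0.0855
```

```bash
python3 - <<'E'
from h import *
o=get_obs(); print(o['t'],o['tcp_pos'],o['dq'].round(3),o['q'].round(3),o['force'])
d=cam('wrist'); save(d,'w1.png'); w=cloud(d); np.savez('/tmp/w1.npz',w=w,p=d['pixels'])
Z=w[...,2];X=w[...,0];Y=w[...,1]
for lo,hi in [(.18,.195),(.196,.21),(.18,.21)]:
    m=((Z>lo)&(Z<hi)&(X>0.45)&(X<.7)&(Y<-.1)&(Y>-.4)).astype(np.uint8)
    k,l,s,c=cv2.connectedComponentsWithStats(m)
    for i in range(1,k):
        if s[i,4]>60:
            P=w[l==i];r=cv2.minAreaRect(P[:,:2].astype(np.float32)); print(s[i],np.median(P[:,2]).round(4),np.round(r[0],4),np.round(r[1],4),r[2]); print(cv2.boxPoints(r).round(4).tolist())
E
```

```text
1.575 [ 0.59171246 -0.26203375  0.36043323] [ 0.004  0.002 -0.008  0.001  0.001  0.001] [-0.598  0.579  0.777 -0.     1.787  0.312] [0.37934083 0.88360272 0.5391161 ]
[ 170  172  147   27 3136] 0.1901 [ 0.5769 -0.2579] [0.0245 0.1388] 35.93399429321289
[[0.5263000130653381, -0.20890000462532043], [0.607699990272522, -0.32120001316070557], [0.6276000142097473, -0.3068999946117401], [0.5461000204086304, -0.19449999928474426]]
[168 176   7  22 141] 0.2017 [ 0.5357 -0.2048] [0.02   0.0054] 36.19825744628906
[[0.5260999798774719, -0.2084999978542328], [0.5292999744415283, -0.21289999783039093], [0.5454000234603882, -0.20110000669956207], [0.5422000288963318, -0.19670000672340393]]
[ 168  172  149   27 3282] 0.1901 [ 0.5768 -0.2577] [0.0245 0.1392] 35.93399429321289
[[0.5260000228881836, -0.2084999978542328], [0.607699990272522, -0.32120001316070557], [0.6276000142097473, -0.3068999946117401], [0.5458999872207642, -0.1941000074148178]]
```

View pics/w1.png

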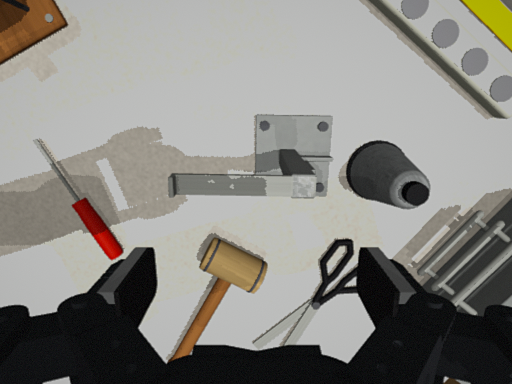

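```bash
python3 - <<'E'
import numpy as np
w=np.load('/tmp/w1.npz')['w'];Z=w[...,2];X=w[...,0];Y=w[...,1]
m=(Z>.18)&(Z<.21)&(X>0.45)&(X<.7)&(Y<-.1)&(Y>-.4)
for az in (-52,-53,-54):
    a=np.radians(az);u=np.array([np.cos(a),np.sin(a)]);v=np.array([-u[1],u[0]])
    P=w[m][:,:2]; s=P@u; q=P@v
    b=np.arange(s.min(),s.max(),.01); mid=[];
    for x in b:
        k=(s>=x)&(s<x+.01); 
        if k.sum()>20: mid.append((x-b[0],q[k].min(),q[k].max(),(q[k].min()+q[k].max())/2))
    mid=np.array(mid); print(az,s.min(),s.max(),np.polyfit(mid[:,0],mid[:,3],1)); print(mid.round(4)[:,1:].tolist())
E
```

```text
-52 0.4884468076522522 0.6278333441327806 [-0.01716623  0.29599152]
[[0.286, 0.3061, 0.296], [0.2861, 0.3057, 0.2959], [0.2858, 0.3058, 0.2958], [0.285, 0.3054, 0.2952], [0.2849, 0.3055, 0.2952], [0.2848, 0.3053, 0.2951], [0.2848, 0.305, 0.2949], [0.2848, 0.3048, 0.2948], [0.2849, 0.3048, 0.2948], [0.2847, 0.3044, 0.2945], [0.2836, 0.3041, 0.2939], [0.2828, 0.3059, 0.2944], [0.2826, 0.3059, 0.2942], [0.2812, 0.3058, 0.2935]]
-53 0.4832448114552636 0.6224900889828483 [0.00033365 0.30454787]
[[0.2945, 0.3147, 0.3046], [0.2948, 0.3145, 0.3047], [0.2947, 0.3146, 0.3047], [0.2942, 0.3146, 0.3044], [0.2942, 0.3147, 0.3045], [0.2942, 0.3147, 0.3044], [0.2944, 0.3146, 0.3045], [0.2946, 0.3146, 0.3046], [0.2948, 0.3147, 0.3048], [0.2948, 0.3145, 0.3046], [0.2939, 0.3144, 0.3042], [0.2934, 0.3165, 0.3049], [0.2932, 0.3165, 0.3049], [0.2921, 0.3166, 0.3043]]
-54 0.477895614207408 0.6171063766791542 [0.01776656 0.31302392]
[[0.303, 0.3232, 0.3131], [0.3035, 0.3232, 0.3133], [0.3036, 0.3235, 0.3135], [0.3032, 0.3236, 0.3134], [0.3034, 0.3238, 0.3136], [0.3035, 0.324, 0.3137], [0.3038, 0.3241, 0.314], [0.3044, 0.3244, 0.3144], [0.3046, 0.3246, 0.3146], [0.3048, 0.3246, 0.3147], [0.304, 0.3247, 0.3143], [0.3038, 0.3269, 0.3154], [0.3038, 0.3271, 0.3154], [0.3028, 0.3273, 0.3151]]
```

```bash
cat >> h.py <<'E'
from m0 import n,yp,zp
RG=np.stack([yp,n,-zp],1)
TAB={'L':[.4487,-.3590,-.040],'M':[.3405,-.4050,.0005],'S':[.5560,-.4380,-.130]}
def tab(k): a=TAB[k]; return a[0]*n+a[1]*yp+a[2]*zp
HC=np.array([.5703,-.2507]); U=np.array([np.cos(np.radians(-53)),np.sin(np.radians(-53))]); V=np.array([-U[1],U[0]])
E
python3 - <<'E'
from h import *
for k in 'LMS': print(k,tab(k))
rows(tab('L')+.11*zp,RG)
E
```

```text
L [0.50457243 0.21558604 0.17533399]
M [0.49570219 0.09246543 0.16029654]
S [0.63563082 0.30408296 0.146243  ]
row [5.936, -13.589, 2.934, -1.764, 2.828, -11.341] dist 453.50254665397733 ang 118.21038203967483
```

Request:
{"api": "move_arm", "payload": {"plan": [1,5.94,-13.59,2.93,-1.76,2.83,-11.34,1,5.94,-13.59,2.93,-1.76,2.83,-11.34,1,5.94,-13.59,2.93,-1.76,2.83,-11.34,1,5.94,-13.59,2.93,-1.76,2.83,-11.34,1,5.94,-13.59,2.93,-1.76,2.83,-11.34,1,5.94,-13.59,2.93,-1.76,2.83,-11.34,1,5.94,-13.59,2.93,-1.76,2.83,-11.34,1,5.94,-13.59,2.93,-1.76,2.83,-11.34,1,5.94,-13.59,2.93,-1.76,2.83,-11.34,1,5.94,-13.59,2.93,-1.76,2.83,-11.34,1,5.94,-13.59,2.93,-1.76,2.83,-11.34,1,5.94,-13.59,2.93,-1.76,2.83,-11.34,1,5.94,-13.59,2.93,-1.76,2.83,-11.34,1,5.94,-13.59,2.93,-1.76,2.83,-11.34]}}

```text
t: 3.38
tcp_pos: [0.482, 0.1699, 0.2726]
tcp_rot: [0.664, 2.872, 0.716]
force: [-0.5, -0.5, 0.5]
width: 0.0855
```

```bash
cat >> h.py <<'E'
def seetab(nm):
    "tab tops seen by the wrist camera, in template axes (d,y,z)"
    d=cam('wrist'); save(d,nm+'.png'); w=cloud(d); np.savez('/tmp/'+nm+'.npz',w=w,p=d['pixels'])
    D,A,B=w@n,w@yp,w@zp
    for k,t in TAB.items():
        top=t[2]+.018
        m=(abs(B-top)<.008)&(abs(D-t[0])<.02)&(abs(A-t[1])<.03)
        if m.sum()<30: print(k,'few',m.sum()); continue
        q=lambda x:np.percentile(x,[1,50,99]).round(4).tolist()
        print(k,m.sum(),'d',q(D[m]),'y',q(A[m]),'z',q(B[m]),'exp',t[0],t[1],top)
    return w
E
python3 - <<'E'
from h import *
o=get_obs(); print(o['t'],o['tcp_pos'],o['q'].round(3),o['dq'].round(3))
print((R.from_matrix(RG.T)*R.from_rotvec(o['tcp_rot'])).as_rotvec())
seetab('w2')
E
```

```text
3.375 [0.48202246 0.16994243 0.27257841] [-0.127  0.101  1.73   0.5    1.19  -1.404] [ 0.     0.004 -0.002  0.002  0.003 -0.015]
[0.00018776 0.00050723 0.00093839]
L 497 d [0.4445, 0.449, 0.4528] y [-0.3749, -0.3588, -0.3437] z [-0.0282, -0.0257, -0.0241] exp 0.4487 -0.359 -0.022000000000000002
M 431 d [0.3372, 0.3422, 0.3462] y [-0.4091, -0.3972, -0.3902] z [0.0108, 0.0162, 0.0178] exp 0.3405 -0.405 0.0185
S 233 d [0.5518, 0.5546, 0.5606] y [-0.4554, -0.4358, -0.4247] z [-0.1197, -0.1133, -0.1114] exp 0.556 -0.438 -0.112
```

View pics/w2.png

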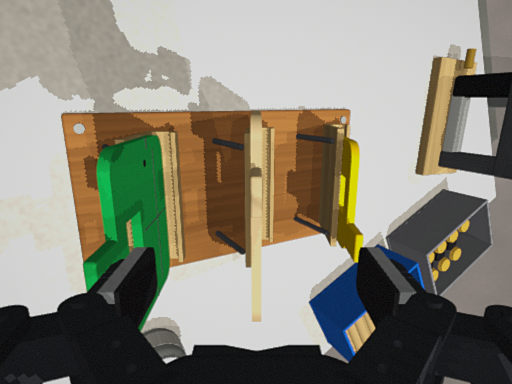

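```bash
sed -i "s/'L':\[.4487,-.3590,-.040\]/'L':[.4487,-.3590,-.0425]/" h.py; python3 - <<'E'
from h import *
rows(tab('L')-.014*zp,RG)
E
```

```text
row [-0.012, -0.023, 4.207, -0.001, -0.004, -0.003] dist 126.22197016909708 ang 0.04854331683181788
```

Request:
{"api": "move_arm", "payload": {"plan": [1,0,0,1.8,0,0,0,1,0,0,3.2,0,0,0,1,0,0,4.2,0,0,0,1,0,0,4.2,0,0,0,-1,0,0,4.2,0,0,0,-1,0,0,4.2,0,0,0,-1,0,0,4.2,0,0,0,-1,0,0,4.2,0,0,0,-1,0,0,4.2,0,0,0,-1,0,0,4.2,0,0,0]}}

```text
t: 4.68
tcp_pos: [0.508, 0.2228, 0.1616]
tcp_rot: [0.661, 2.872, 0.716]
force: [-3.4, -3.3, 5.7]
width: 0.0083
```

```bash
python3 - <<'E'
from h import *
o=get_obs(); print(o['width'],o['force'],o['tcp_pos'])
d=cam('wrist'); save(d,'w3.png')
E
```

```text
0.008269977897159796 [-3.38467696 -3.31076831  5.68561529] [0.50804519 0.22283853 0.16159236]
```

View pics/w3.png

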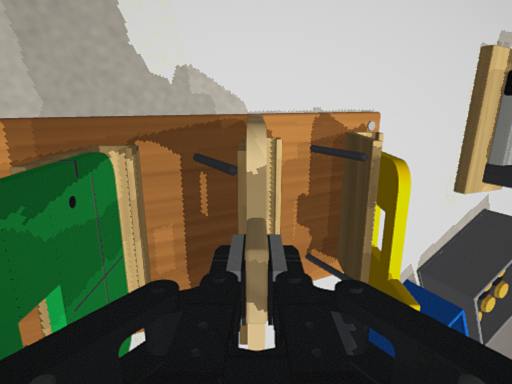

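Request:
{"api": "move_arm", "payload": {"plan": [-1,0,0,-0.3,0,0,0,-1,0,0,-1,0,0,0,-1,0,0,-2,0,0,0,-1,0,0,-3.2,0,0,0,-1,0,0,-4.6,0,0,0,-1,0,0,-6,0,0,0,-1,0,0,-6.8,0,0,0,-1,0,0,-6.8,0,0,0]}}

```text
t: 5.72
tcp_pos: [0.4663, 0.1362, 0.3423]
tcp_rot: [0.662, 2.87, 0.715]
force: [-0.5, -0.4, -1.9]
width: 0.0083
```

```bash
python3 - <<'E'
from h import *
o=get_obs(); print(o['t'],o['width'],o['force'],o['moment'],o['tcp_pos'])
d=cam('side'); save(d,'s3.png')
rows(np.r_[HC-.105*U+.042*V,.385],Rt(-53),o)
E
```

```text
5.725 0.008344935385990973 [-0.46067576 -0.44132119 -1.9175501 ] [-0.3634608   0.31273064 -0.01397718] [0.46630749 0.13620439 0.3423284 ]
row [-6.29, -5.724, -4.644, 1.758, -2.845, 11.431] dist 290.697361325391 ang 119.09732724461526
```

View pics/s3.png

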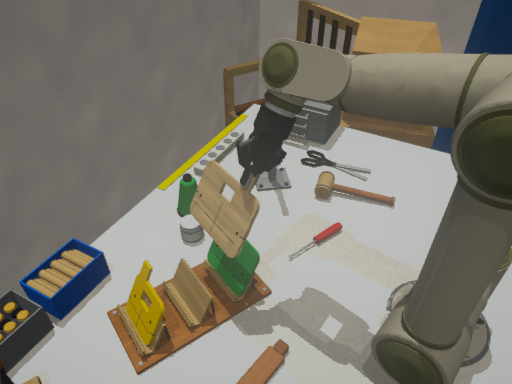

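Request:
{"api": "move_arm", "payload": {"plan": [-1,-0.5,-0.3,-0.8,0,0,0,-1,-6.29,-5.72,-4.64,1.76,-2.85,11.43,-1,-6.29,-5.72,-4.64,1.76,-2.85,11.43,-1,-6.29,-5.72,-4.64,1.76,-2.85,11.43,-1,-6.29,-5.72,-4.64,1.76,-2.85,11.43,-1,-6.29,-5.72,-4.64,1.76,-2.85,11.43,-1,-6.29,-5.72,-4.64,1.76,-2.85,11.43,-1,-6.29,-5.72,-4.64,1.76,-2.85,11.43,-1,-6.29,-5.72,-4.64,1.76,-2.85,11.43,-1,-6.29,-5.72,-4.64,1.76,-2.85,11.43,-1,-6.29,-5.72,-4.64,1.76,-2.85,11.43,-1,-6.29,-5.72,-4.64,1.76,-2.85,11.43,-1,-6.29,-5.72,-4.64,1.76,-2.85,11.43,-1,-6.29,-5.72,-4.64,1.76,-2.85,11.43,-1,-6.29,-5.72,-4.64,1.76,-2.85,11.43,-1,-6.29,-5.72,-4.64,1.76,-2.85,11.43]}}

```text
t: 7.78
tcp_pos: [0.5409, -0.1408, 0.3836]
tcp_rot: [-2.978, -1.0, 0.003]
force: [-0.3, -0.2, -2.6]
width: 0.0083
```

```bash
python3 - <<'E'
from h import *
o=get_obs(); print(o['t'],o['width'],o['force'],o['tcp_pos'],o['q'].round(2),o['dq'].round(3))
rows(np.r_[HC-.105*U+.042*V,.385],Rt(-53),o)
for nme in ['side','top','wrist']:
    d=cam(nme); save(d,nme[0]+'4.png'); np.savez(f'/tmp/{nme}4.npz',w=cloud(d),p=d['pixels'])
for nme in ['side','top','wrist']:
    f=np.load(f'/tmp/{nme}4.npz'); w,p=f['w'],f['p']; rel=w-np.r_[HC,0]; s=rel[...,:2]@U; q=rel[...,:2]@V; Z=w[...,2]
    m=(abs(s+.105)<.03)&(abs(q)<.13)&(Z>.2)&(Z<.4)
    if m.sum()>30:
      P=np.c_[s[m],q[m],Z[m]]; h,e=np.histogram(P[:,0],bins=np.arange(-.14,-.07,.003)); print(nme,m.sum(),list(zip((e*1000).round(),h)))
      np.save(f'/tmp/{nme}4P.npy',P)
E
```

```text
7.775 0.00827793179934774 [-0.31523308 -0.15806908 -2.62833953] [ 0.54093592 -0.14079823  0.38356652] [-0.46  0.35  1.07 -0.    1.73  0.46] [ 0.001  0.001 -0.004 -0.002  0.001  0.007]
row [-0.023, 0.015, -0.048, -0.008, 0.009, 0.011] dist 1.6512088426325262 ang 0.16665202462705359
side 3404 [(np.float64(-140.0), np.int64(0)), (np.float64(-137.0), np.int64(0)), (np.float64(-134.0), np.int64(0)), (np.float64(-131.0), np.int64(0)), (np.float64(-128.0), np.int64(1)), (np.float64(-125.0), np.int64(10)), (np.float64(-122.0), np.int64(13)), (np.float64(-119.0), np.int64(16)), (np.float64(-116.0), np.int64(377)), (np.float64(-113.0), np.int64(1864)), (np.float64(-110.0), np.int64(999)), (np.float64(-107.0), np.int64(87)), (np.float64(-104.0), np.int64(27)), (np.float64(-101.0), np.int64(9)), (np.float64(-98.0), np.int64(1)), (np.float64(-95.0), np.int64(0)), (np.float64(-92.0), np.int64(0)), (np.float64(-89.0), np.int64(0)), (np.float64(-86.0), np.int64(0)), (np.float64(-83.0), np.int64(0)), (np.float64(-80.0), np.int64(0)), (np.float64(-77.0), np.int64(0)), (np.float64(-74.0), np.int64(0))]
[... 933 characters left out ...]
oat64(-131.0), np.int64(0)), (np.float64(-128.0), np.int64(0)), (np.float64(-125.0), np.int64(9)), (np.float64(-122.0), np.int64(70)), (np.float64(-119.0), np.int64(62)), (np.float64(-116.0), np.int64(73)), (np.float64(-113.0), np.int64(77)), (np.float64(-110.0), np.int64(846)), (np.float64(-107.0), np.int64(940)), (np.float64(-104.0), np.int64(932)), (np.float64(-101.0), np.int64(199)), (np.float64(-98.0), np.int64(83)), (np.float64(-95.0), np.int64(58)), (np.float64(-92.0), np.int64(71)), (np.float64(-89.0), np.int64(26)), (np.float64(-86.0), np.int64(0)), (np.float64(-83.0), np.int64(0)), (np.float64(-80.0), np.int64(0)), (np.float64(-77.0), np.int64(0)), (np.float64(-74.0), np.int64(0))]
```

View pics/s4.png

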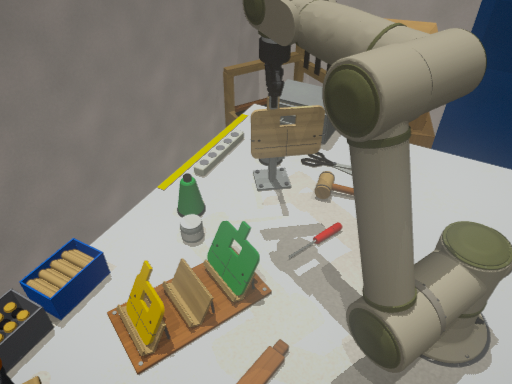

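View pics/w4.png

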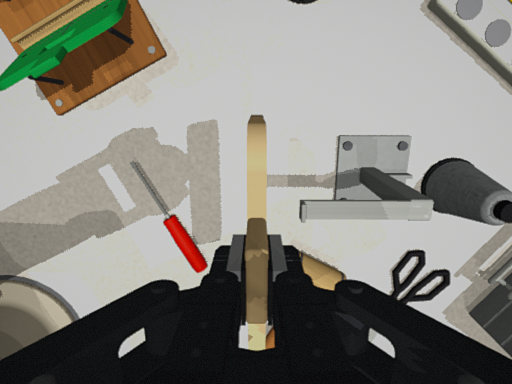

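```bash
cat >> h.py <<'E'
def panel(s0,hw,zlo,zhi,src='side',fn=None,d=None):
    "front-face points of the upright panel near hook-x s0: plane fit, edges, slot"
    d=d or cam(src); 
    if fn: save(d,fn)
    w=cloud(d); rel=w-np.r_[HC,0]; s=rel[...,:2]@U; q=rel[...,:2]@V; Z=w[...,2]
    m=(abs(s-s0)<.012)&(abs(q)<hw)&(Z>zlo)&(Z<zhi)
    P=np.c_[s[m],q[m],Z[m]]
    for _ in range(3):
        c,*_r=np.linalg.lstsq(np.c_[np.ones(len(P)),P[:,1],P[:,2]-.2],P[:,0],rcond=None)
        r=P[:,0]-np.c_[np.ones(len(P)),P[:,1],P[:,2]-.2]@c; P=P[abs(r)<.003]
    print(src,'face: s at(0,z.2)',c[0].round(4),'yaw',np.degrees(c[1]).round(2),'pitch',np.degrees(c[2]).round(2),'q',P[:,1].min().round(4),P[:,1].max().round(4),'z',P[:,2].min().round(4),P[:,2].max().round(4),len(P))
    return P
def outline(P,st=.008):
    for z in np.arange(P[:,2].min(),P[:,2].max(),st):
        k=(P[:,2]>=z)&(P[:,2]<z+st); a=np.sort(P[k,1]); g=np.diff(a); i=g.argmax() if len(g) else 0
        print(round(z+st/2,4),k.sum(),a[0].round(4),a[-1].round(4),'gap',(a[i].round(4),a[i+1].round(4)) if len(g) and g[i]>.012 else '')
E
python3 - <<'E'
from h import *
f=np.load('/tmp/side4.npz'); w=f['w']
rel=w-np.r_[HC,0]; s=rel[...,:2]@U; q=rel[...,:2]@V; Z=w[...,2]
m=(abs(s+.112)<.012)&(abs(q)<.13)&(Z>.2)&(Z<.4)
P=np.c_[s[m],q[m],Z[m]]
c=np.linalg.lstsq(np.c_[np.ones(len(P)),P[:,1],P[:,2]-.2],P[:,0],rcond=None)[0]; print(c,np.degrees(c[1:]))
outline(P)
E
```

```text
[-0.11090639 -0.00372011  0.00112004] [-0.21314671  0.06417369]
0.229 102 -0.0935 0.0876 gap 
0.237 156 -0.0986 0.0965 gap 
0.245 164 -0.1013 0.0994 gap 
0.253 161 -0.1006 0.0995 gap 
0.261 167 -0.0988 0.0994 gap 
0.269 176 -0.1012 0.0998 gap 
0.277 171 -0.0992 0.0993 gap 
0.285 182 -0.0996 0.0992 gap 
0.293 170 -0.0993 0.0997 gap 
0.301 183 -0.0994 0.0993 gap 
0.309 183 -0.0988 0.0995 gap 
0.317 180 -0.1007 0.0993 gap 
0.325 193 -0.0995 0.0994 gap 
0.333 156 -0.0987 0.0997 gap (np.float64(-0.0215), np.float64(0.0234))
0.341 157 -0.1008 0.0993 gap (np.float64(-0.0225), np.float64(0.0235))
0.349 151 -0.1001 0.0999 gap (np.float64(-0.0224), np.float64(0.0238))
0.357 179 -0.0994 0.0995 gap 
0.365 198 -0.0985 0.0999 gap 
0.373 221 -0.0943 0.0961 gap 
0.381 86 -0.0813 0.0864 gap 
0.389 29 0.0283 0.0577 gap 
0.397 34 0.026 0.0582 gap
```

Request:
{"api": "move_arm", "payload": {"plan": [-1,0,0,1.5,0,0,0,-1,0,0,3,0,0,0,-1,0,0,4.4,0,0,0,-1,0,0,5.0,0,0,0,-1,0,0,5.02,0,0,0,-1,0,0.4,5.02,0,0,0,-1,0,0.9,5.02,0,0,0,-1,0,1.4,5.02,0,0,0,-1,0,1.9,5.02,0,0,0,-1,0,2.5,5.02,0,0,0,-1,0,3,5.02,0,0,0,-1,0,3,5.02,0,0,0]}}

```text
t: 9.43
tcp_pos: [0.5955, -0.2138, 0.2332]
tcp_rot: [2.979, 0.997, -0.002]
force: [0.4, 0.9, -1.6]
width: 0.0084
```

```bash
python3 - <<'E'
from h import *
o=get_obs(); print(o['t'],o['width'],o['force'],o['moment'].round(3),o['tcp_pos'],(np.array(o['tcp_pos'])[:2]-HC)@U,(np.array(o['tcp_pos'])[:2]-HC)@V)
P=panel(-.02,.13,.06,.26,fn='s5.png'); outline(P)
d=cam('wrist'); save(d,'w5.png')
E
```

```text
9.425 0.008447071970250006 [ 0.37059361  0.87979163 -1.64887749] [ 0.033 -0.067 -0.023] [ 0.59547828 -0.21376916  0.23321548] -0.014341613925114391 0.042333803153524946
side face: s at(0,z.2) -0.0196 yaw -0.07 pitch 0.17 q -0.1013 0.0989 z 0.0752 0.259 1983
0.0792 76 -0.0902 0.0888 gap 
0.0872 92 -0.0966 0.0956 gap 
0.0952 111 -0.1004 0.0988 gap 
0.1032 100 -0.0995 0.0983 gap 
0.1112 104 -0.0985 0.0988 gap 
0.1192 103 -0.1012 0.0989 gap 
0.1272 103 -0.1006 0.0983 gap 
0.1352 117 -0.1 0.0984 gap 
0.1432 107 -0.0991 0.0986 gap 
0.1512 106 -0.1013 0.0984 gap 
0.1592 97 -0.1003 0.0984 gap (np.float64(-0.0222), np.float64(0.0034))
0.1672 101 -0.1 0.0983 gap (np.float64(-0.0216), np.float64(0.0037))
0.1752 96 -0.0986 0.0984 gap (np.float64(-0.0212), np.float64(0.0071))
0.1832 89 -0.0987 0.0982 gap (np.float64(-0.0245), np.float64(0.0231))
0.1912 103 -0.1007 0.0981 gap (np.float64(0.0079), np.float64(0.0231))
0.1992 91 -0.099 0.0978 gap (np.float64(-0.0238), np.float64(0.0233))
0.2072 116 -0.0995 0.0984 gap 
0.2152 112 -0.0983 0.0976 gap 
0.2232 110 -0.0944 0.0916 gap 
0.2312 29 -0.0817 0.0796 gap (np.float64(-0.0717), np.float64(-0.0439))
0.2392 7 0.0278 0.0554 gap (np.float64(0.0279), np.float64(0.0523))
0.2472 5 0.0286 0.0556 gap (np.float64(0.0286), np.float64(0.0523))
0.2552 8 0.0282 0.0558 gap (np.float64(0.0289), np.float64(0.0523))
```

View pics/s5.png

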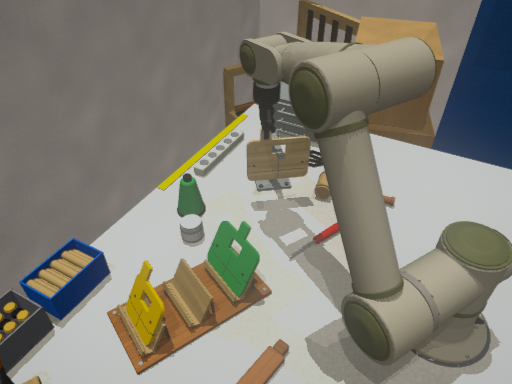

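View pics/w5.png

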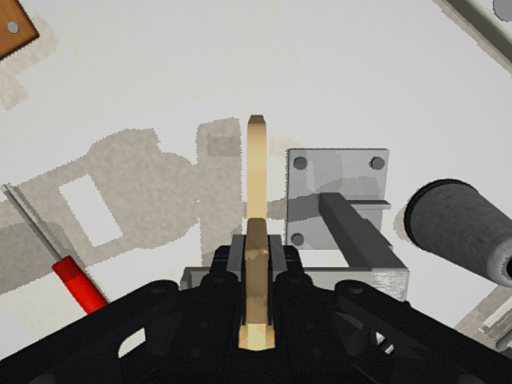

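Request:
{"api": "move_arm", "payload": {"plan": [-1,0,0.6,0,0,0,0,-1,0,1.2,0,0,0,0,-1,0,1.7,0,0,0,0,-1,0,2.0,0,0,0,0,-1,0,2.08,0,0,0,0,-1,0,2.08,0,0,0,0,-1,0,2.08,0.3,0,0,0,-1,0,2.08,0.5,0,0,0,-1,0,2.08,0.6,0,0,0,-1,0,2.08,0.6,0,0,0]}}

```text
t: 10.78
tcp_pos: [0.6324, -0.262, 0.2155]
tcp_rot: [-2.978, -0.998, 0.003]
force: [-1.3, 2.0, 3.7]
width: 0.0076
```

```bash
python3 - <<'E'
from h import *
o=get_obs(); print(o['t'],o['width'],o['force'],o['moment'].round(3),o['tcp_pos'],(np.array(o['tcp_pos'])[:2]-HC)@U,(np.array(o['tcp_pos'])[:2]-HC)@V)
P=panel(.043,.13,.04,.24,fn='s6.png')
E
```

```text
10.775 0.0076084974732195144 [-1.27916733  2.00752717  3.6565079 ] [ 0.384  0.505 -0.127] [ 0.63236197 -0.26203765  0.21546409] 0.04640447590379412 0.04274172598248738
side face: s at(0,z.2) 0.0409 yaw 0.13 pitch 0.28 q -0.1006 0.0995 z 0.0576 0.2388 1683
```

Request:
{"api": "move_arm", "payload": {"plan": [-1,0,-0.08,-0.03,0,0,0,-1,0,-0.08,-0.03,0,0,0,-1,0,-0.08,-0.03,0,0,0]}}

```text
t: 11.2
tcp_pos: [0.631, -0.2604, 0.2156]
tcp_rot: [-2.978, -0.998, 0.004]
force: [-0.6, 0.6, 2.9]
width: 0.0077
```

```bash
python3 - <<'E'
from h import *
o=get_obs(); print(o['t'],o['width'],o['force'],o['moment'].round(3),o['tcp_pos'],(np.array(o['tcp_pos'])[:2]-HC)@U,(np.array(o['tcp_pos'])[:2]-HC)@V)
P=panel(.043,.13,.04,.24,fn='s6b.png')
d=cam('wrist'); save(d,'w6.png')
E
```

```text
11.2 0.007680891445889944 [-0.59047158  0.60863301  2.9174339 ] [ 0.172  0.036 -0.008] [ 0.63104266 -0.26042142  0.2155687 ] 0.04431971700768732 0.04266074645782721
side face: s at(0,z.2) 0.0389 yaw -0.03 pitch 0.14 q -0.1008 0.0998 z 0.0577 0.2394 1701
```

View pics/w6.png

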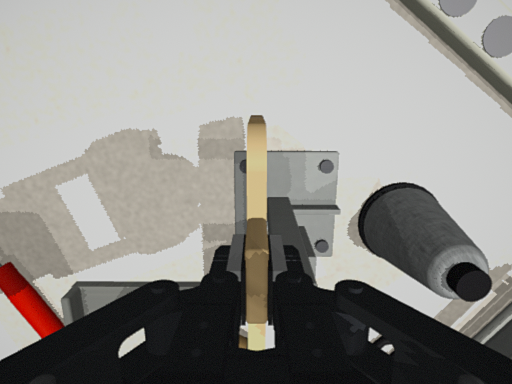

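Request:
{"api": "move_arm", "payload": {"plan": [-1,0,0,-0.12,0,0,0,-1,0,0.06,-0.12,0,0,0,-1,0,0.06,-0.12,0,0,0]}}

```text
t: 11.68
tcp_pos: [0.6321, -0.262, 0.2188]
tcp_rot: [-2.978, -0.998, 0.004]
force: [0.6, -0.1, -2.3]
width: 0.0079
```

```bash
cat >> h.py <<'E'
def st():
    o=get_obs(); f=np.array(o['force']); p=np.array(o['tcp_pos']); print('t',round(o['t'],2),'w',round(o['width'],4),'s,q,z',((p[:2]-HC)@U).round(4),((p[:2]-HC)@V).round(4),p[2].round(4),'F u,v,z',(f[:2]@U).round(2),(f[:2]@V).round(2),f[2].round(2),'rot err deg',np.degrees((R.from_matrix(Rt(-53).T)*R.from_rotvec(o['tcp_rot'])).as_rotvec()).round(2))
E
python3 -c "
from h import *
st()"
```

```text
t 11.68 w 0.0079 s,q,z 0.0462 0.0425 0.2188 F u,v,z 0.43 0.37 -2.32 rot err deg [ 0.12 -0.13 -0.06]
```

Request:
{"api": "move_arm", "payload": {"plan": [-1,0,0.06,0,0,0,0,-1,0,0.06,0,0,0,0]}}

```text
t: 11.92
tcp_pos: [0.6332, -0.2634, 0.2189]
tcp_rot: [-2.978, -0.998, 0.004]
force: [0.0, -0.8, -1.9]
width: 0.0081
```

```bash
python3 -c "
from h import *
st()"
```

```text
t 11.93 w 0.0081 s,q,z 0.048 0.0426 0.2189 F u,v,z 0.63 -0.44 -1.87 rot err deg [ 0.11 -0.13 -0.06]
```

Free at s=48 mm, so the earlier force was friction on the bar. Now I'll lower gently and release.

Request:
{"api": "move_arm", "payload": {"plan": [-1,0,0,0.06,0,0,0,-1,0,0,0.1,0,0,0,-1,0,0,0.1,0,0,0,1,0,0,0.1,0,0,0,1,0,0,0.1,0,0,0,1,0,0,0.1,0,0,0,1,0,0,0.1,0,0,0,1,0,0,0.1,0,0,0,1,0,0,0.1,0,0,0]}}

```text
t: 13.05
tcp_pos: [0.6332, -0.2633, 0.2161]
tcp_rot: [-2.978, -0.998, 0.004]
force: [-1.2, 0.1, -0.1]
width: 0.0854
```

```bash
python3 - <<'E'
from h import *
st()
P=panel(.043,.13,.04,.24,fn='s7.png');outline(P)
d=cam('wrist'); save(d,'w7.png')
E
```

```text
t 13.05 w 0.0854 s,q,z 0.0479 0.0426 0.2161 F u,v,z -0.82 -0.9 -0.1 rot err deg [ 0.1  -0.12 -0.07]
side face: s at(0,z.2) 0.0427 yaw -0.06 pitch 0.14 q -0.1009 0.0995 z 0.0571 0.2383 1695
0.0611 65 -0.0875 0.0831 gap 
0.0691 87 -0.0967 0.097 gap 
0.0771 99 -0.1004 0.0971 gap 
0.0851 90 -0.0999 0.0968 gap 
0.0931 91 -0.0955 0.0966 gap (np.float64(0.0665), np.float64(0.0798))
0.1011 97 -0.0974 0.097 gap 
0.1091 82 -0.1007 0.0967 gap 
0.1171 87 -0.1008 0.0965 gap (np.float64(-0.0387), np.float64(-0.0116))
0.1251 92 -0.1001 0.0994 gap (np.float64(-0.0381), np.float64(-0.0105))
0.1331 93 -0.099 0.0994 gap (np.float64(-0.034), np.float64(-0.0071))
0.1411 92 -0.0978 0.0995 gap (np.float64(-0.0296), np.float64(-0.0034))
0.1491 81 -0.1009 0.0993 gap (np.float64(-0.0259), np.float64(0.0001))
0.1571 91 -0.097 0.0991 gap (np.float64(-0.0226), np.float64(0.0003))
0.1651 79 -0.0956 0.099 gap (np.float64(-0.0224), np.float64(0.0238))
0.1731 75 -0.0922 0.0995 gap (np.float64(-0.0223), np.float64(0.0245))
0.1811 85 -0.091 0.0991 gap (np.float64(-0.0242), np.float64(0.0213))
0.1891 86 -0.0808 0.0992 gap 
0.1971 106 -0.0794 0.0988 gap 
0.2051 71 -0.0598 0.0921 gap (np.float64(0.0184), np.float64(0.0474))
0.2131 25 -0.0531 0.0794 gap (np.float64(0.0191), np.float64(0.0475))
0.2211 9 0.0476 0.0577 gap 
0.2291 6 0.0477 0.0544 gap 
0.2371 6 0.0486 0.0576 gap
```

View pics/w7.png

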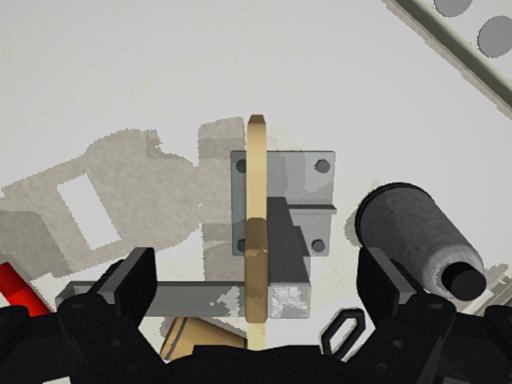

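```bash
python3 - <<'E'
from h import *
rows(tab('M')+.11*zp,RG)
E
```

```text
row [1.953, -11.448, -1.361, -1.765, 2.846, -11.425] dist 350.78590728560806 ang 119.05550811964042
```

Request:
{"api": "move_arm", "payload": {"plan": [1,0,0,-1.5,0,0,0,1,0,0,-3.3,0,0,0,1,0,0,-5,0,0,0,1,1.95,-11.45,-4,-1.76,2.85,-11.42,1,1.95,-11.45,-4,-1.76,2.85,-11.42,1,1.95,-11.45,-3,-1.76,2.85,-11.42,1,1.95,-11.45,-3,-1.76,2.85,-11.42,1,1.95,-11.45,-2,-1.76,2.85,-11.42,1,1.95,-11.45,-1.36,-1.76,2.85,-11.42,1,1.95,-11.45,-1.36,-1.76,2.85,-11.42,1,1.95,-11.45,-1.36,-1.76,2.85,-11.42,1,1.95,-11.45,-1.36,-1.76,2.85,-11.42,1,1.95,-11.45,-1.36,-1.76,2.85,-11.42,1,1.95,-11.45,-1.36,-1.76,2.85,-11.42,1,1.95,-11.45,-1.36,-1.76,2.85,-11.42,1,1.95,-11.45,-1.36,-1.76,2.85,-11.42]}}

```text
t: 15.15
tcp_pos: [0.473, 0.0459, 0.2574]
tcp_rot: [0.666, 2.871, 0.716]
force: [0.0, 0.3, 1.2]
width: 0.0855
```

```bash
python3 - <<'E'
from h import *
o=get_obs(); print(o['t'],o['q'].round(2),o['dq'].round(3)); rows(tab('M')+.11*zp,RG,o)
seetab('w8')
panel(.043,.13,.04,.24,fn='s8.png')
E
```

```text
15.15 [-0.42  0.09  1.78  0.51  1.29 -1.69] [ 0.008 -0.007  0.004 -0.001 -0.006  0.026]
row [0.001, 0.006, 0.003, 0.0, -0.002, -0.01] dist 0.20893691305557222 ang 0.10446103363426043
L few 0
M 501 d [0.337, 0.3415, 0.3452] y [-0.4214, -0.4051, -0.3905] z [0.0123, 0.0166, 0.0181] exp 0.3405 -0.405 0.0185
S 294 d [0.5514, 0.5544, 0.5608] y [-0.4558, -0.44, -0.4252] z [-0.1197, -0.1133, -0.1112] exp 0.556 -0.438 -0.112
side face: s at(0,z.2) 0.0424 yaw 0.16 pitch -0.17 q -0.1006 0.0995 z 0.0571 0.2398 540
```

View pics/s8.png

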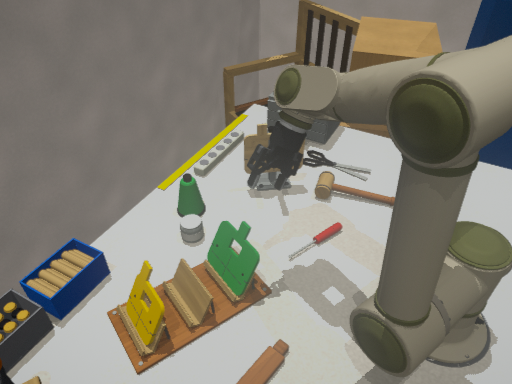

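View pics/w8.png

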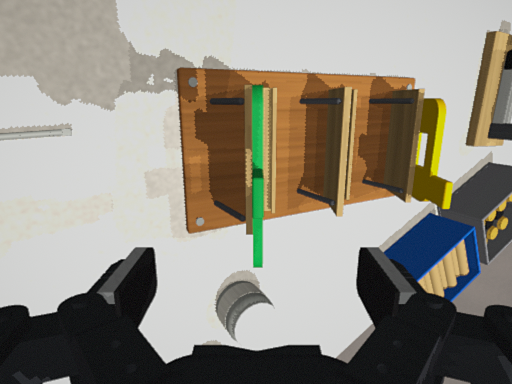

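Request:
{"api": "move_arm", "payload": {"plan": [1,0,0,1.8,0,0,0,1,-0.03,0.02,3.2,0,0,0,1,-0.03,0.02,4.1,0,0,0,1,-0.03,0.02,4.1,0,0,0,-1,-0.03,0.02,4.1,0,0,0,-1,-0.03,0.02,4.1,0,0,0,-1,-0.03,0.02,4.1,0,0,0,-1,-0.03,0.02,4.1,0,0,0,-1,-0.03,0.02,4.1,0,0,0,-1,-0.03,0.02,4.1,0,0,0]}}

```text
t: 16.5
tcp_pos: [0.4994, 0.0979, 0.1495]
tcp_rot: [0.664, 2.871, 0.717]
force: [-3.1, -2.7, 6.1]
width: 0.0081
```

```bash
python3 - <<'E'
from h import *
st();d=cam('wrist'); save(d,'w9.png')
E
```

```text
t 16.5 w 0.0081 s,q,z -0.3211 0.1532 0.1495 F u,v,z 0.27 -4.14 6.05 rot err deg [ -17.45   28.52 -114.26]
```

View pics/w9.png

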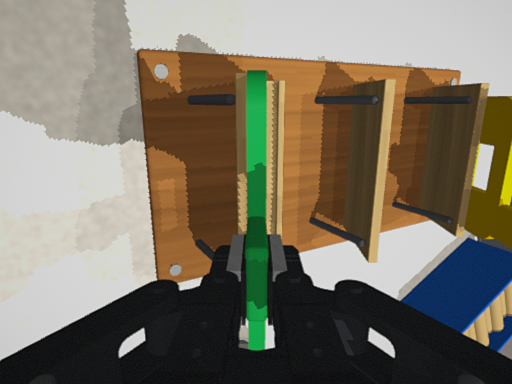

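Request:
{"api": "move_arm", "payload": {"plan": [-1,0,0,-0.3,0,0,0,-1,0,0,-1,0,0,0,-1,0,0,-2.2,0,0,0,-1,0,0,-3.8,0,0,0,-1,0,0,-5.4,0,0,0,-1,0,0,-6.2,0,0,0,-1,0,0,-6.2,0,0,0]}}

```text
t: 17.42
tcp_pos: [0.4611, 0.0187, 0.3142]
tcp_rot: [0.665, 2.87, 0.714]
force: [0.6, 0.8, -1.7]
width: 0.0081
```

```bash
python3 - <<'E'
from h import *
st();rows(np.r_[HC-.105*U-.0005*V,.37],Rt(-53))
E
```

```text
t 17.43 w 0.0081 s,q,z -0.2809 0.075 0.3142 F u,v,z -0.28 0.99 -1.7 rot err deg [ -17.55   28.39 -114.2 ]
row [-4.094, -3.453, -3.934, 1.755, -2.839, 11.42] dist 199.35464395142603 ang 118.98204033264591
```

Request:
{"api": "move_arm", "payload": {"plan": [-1,-0.5,-0.3,-1.5,0,0,0,-1,-4.09,-3.45,-3.93,1.76,-2.84,11.42,-1,-4.09,-3.45,-3.93,1.76,-2.84,11.42,-1,-4.09,-3.45,-3.93,1.76,-2.84,11.42,-1,-4.09,-3.45,-3.93,1.76,-2.84,11.42,-1,-4.09,-3.45,-3.93,1.76,-2.84,11.42,-1,-4.09,-3.45,-3.93,1.76,-2.84,11.42,-1,-4.09,-3.45,-3.93,1.76,-2.84,11.42,-1,-4.09,-3.45,-3.93,1.76,-2.84,11.42,-1,-4.09,-3.45,-3.93,1.76,-2.84,11.42,-1,-4.09,-3.45,-3.93,1.76,-2.84,11.42,-1,-4.09,-3.45,-3.93,1.76,-2.84,11.42,-1,-4.09,-3.45,-3.93,1.76,-2.84,11.42,-1,-4.09,-3.45,-3.93,1.76,-2.84,11.42,-1,-4.09,-3.45,-3.93,1.76,-2.84,11.42]}}

```text
t: 19.3
tcp_pos: [0.5068, -0.1662, 0.3685]
tcp_rot: [-2.975, -1.001, 0.003]
force: [-0.2, -0.3, -2.3]
width: 0.008
```

```bash
python3 - <<'E'
from h import *
st();P=panel(-.11,.13,.2,.4,fn='s10.png');outline(P)
E
```

```text
t 19.3 w 0.008 s,q,z -0.1057 0.0002 0.3685 F u,v,z 0.12 -0.3 -2.31 rot err deg [ 0.16 -0.05 -0.2 ]
side face: s at(0,z.2) -0.1112 yaw -0.24 pitch 0.13 q -0.084 0.081 z 0.2241 0.3976 2140
0.2281 94 -0.0761 0.0734 gap 
0.2361 118 -0.0813 0.0795 gap 
0.2441 117 -0.0835 0.0795 gap 
0.2521 118 -0.0821 0.0799 gap 
0.2601 113 -0.084 0.0794 gap 
0.2681 132 -0.0833 0.0799 gap 
0.2761 128 -0.0826 0.0799 gap 
0.2841 135 -0.0812 0.0801 gap 
0.2921 126 -0.0837 0.0804 gap 
0.3001 143 -0.0832 0.0802 gap 
0.3081 130 -0.0814 0.0804 gap 
0.3161 98 -0.0836 0.0805 gap (np.float64(-0.0242), np.float64(0.0224))
0.3241 100 -0.0832 0.0807 gap (np.float64(-0.0242), np.float64(0.0229))
0.3321 99 -0.0822 0.0806 gap (np.float64(-0.023), np.float64(0.0233))
0.3401 120 -0.0816 0.0808 gap 
0.3481 142 -0.0807 0.081 gap 
0.3561 133 -0.0768 0.0783 gap 
0.3641 59 -0.0679 0.0649 gap 
0.3721 8 -0.0156 0.0148 gap (np.float64(-0.0148), np.float64(0.01))
0.3801 9 -0.0146 0.0149 gap (np.float64(-0.0137), np.float64(0.01))
0.3881 9 -0.0142 0.0153 gap (np.float64(-0.0135), np.float64(0.0123))
0.3961 9 -0.0162 0.0154 gap (np.float64(-0.0131), np.float64(0.006))
```

View pics/s10.png

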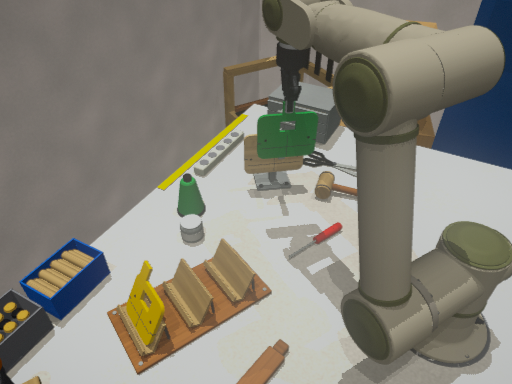

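Request:
{"api": "move_arm", "payload": {"plan": [-1,0,0,1.5,0,0,0,-1,0,0,3,0,0,0,-1,0,0,4,0,0,0,-1,0,0,4.43,0,0,0,-1,0,0,4.43,0,0,0,-1,0,0.4,4.43,0,0,0,-1,0,0.9,4.43,0,0,0,-1,0,1.4,4.43,0,0,0,-1,0,1.9,4.43,0,0,0,-1,0,2.5,4.43,0,0,0,-1,0,3.2,4.43,0,0,0,-1,0,3.9,4.43,0,0,0,-1,0,4.3,4.43,0,0,0,-1,0,4.5,4.43,0,0,0,-1,0,4.5,4.43,0,0,0]}}

```text
t: 21.22
tcp_pos: [0.5882, -0.2741, 0.2357]
tcp_rot: [-2.977, -0.998, 0.003]
force: [0.5, -0.1, -0.8]
width: 0.008
```

```bash
python3 - <<'E'
from h import *
st();P=panel(.025,.09,.08,.22,fn='s11.png')
d=cam('wrist'); save(d,'w11.png')
E
```

```text
t 21.23 w 0.008 s,q,z 0.0295 0.0002 0.2357 F u,v,z 0.39 0.34 -0.82 rot err deg [ 0.12 -0.06 -0.08]
side face: s at(0,z.2) 0.0241 yaw -0.05 pitch 0.25 q -0.0835 0.0795 z 0.0921 0.22 1201
```

View pics/w11.png

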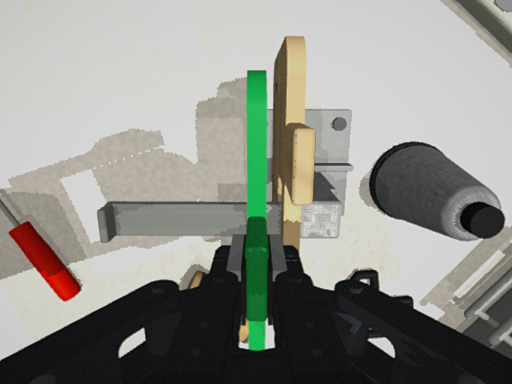

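View pics/s11.png

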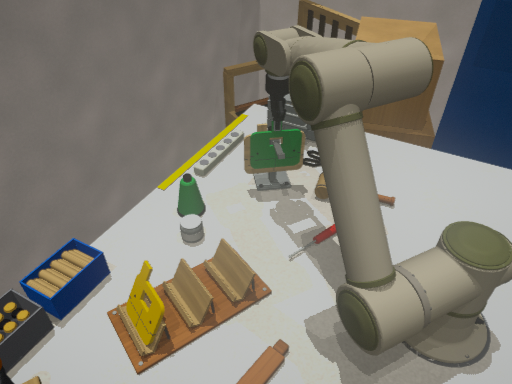

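Request:
{"api": "move_arm", "payload": {"plan": [-1,0,0.15,0,0,0,0,-1,0,0.25,0,0,0,0,-1,0,0.25,0.3,0,0,0,-1,0,0.25,0.5,0,0,0,-1,0,0.25,0.56,0,0,0,-1,0,0.25,0.56,0,0,0]}}

```text
t: 22.08
tcp_pos: [0.5925, -0.2796, 0.2184]
tcp_rot: [-2.976, -0.998, 0.003]
force: [-0.3, 0.3, -1.9]
width: 0.0081
```

```bash
python3 - <<'E'
from h import *
st();P=panel(.032,.09,.06,.2)
d=cam('wrist'); save(d,'w12.png')
E
```

```text
t 22.07 w 0.0081 s,q,z 0.0364 0.0003 0.2184 F u,v,z -0.45 -0.08 -1.88 rot err deg [ 0.17 -0.07 -0.09]
side face: s at(0,z.2) 0.0309 yaw 0.34 pitch -0.3 q -0.084 0.0816 z 0.0735 0.1997 1045
```

View pics/w12.png

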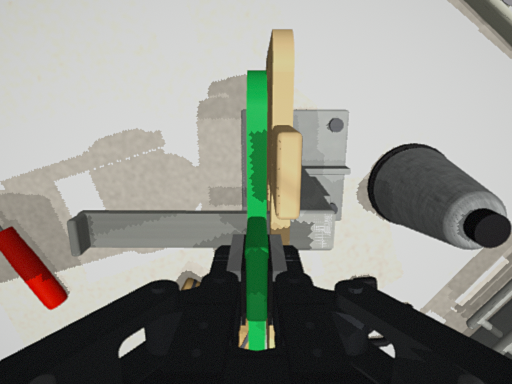

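Request:
{"api": "move_arm", "payload": {"plan": [-1,0,0,0.06,0,0,0,-1,0,0,0.08,0,0,0,-1,0,0,0.08,0,0,0,1,0,0,0.08,0,0,0,1,0,0,0.08,0,0,0,1,0,0,0.08,0,0,0,1,0,0,0.08,0,0,0,1,0,0,0,0,0,0,1,0,0,0,0,0,0]}}

```text
t: 23.3
tcp_pos: [0.5926, -0.2797, 0.2188]
tcp_rot: [-2.977, -0.999, 0.003]
force: [0.3, -0.3, -0.1]
width: 0.0854
```

```bash
python3 - <<'E'
from h import *
st();P=panel(.032,.09,.06,.2)
d=cam('wrist'); save(d,'w13.png')
rows(tab('S')+.11*zp,RG)
E
```

```text
t 23.3 w 0.0854 s,q,z 0.0366 0.0003 0.2188 F u,v,z 0.45 0.04 -0.12 rot err deg [ 0.13 -0.06 -0.09]
side face: s at(0,z.2) 0.0308 yaw 0.25 pitch -0.88 q -0.0843 0.0816 z 0.0732 0.1998 1058
row [11.346, -13.878, -0.803, -1.764, 2.837, -11.424] dist 538.298199319568 ang 119.02579853195748
```

View pics/w13.png

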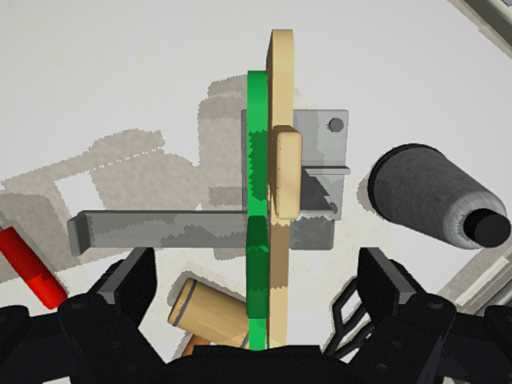

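Request:
{"api": "move_arm", "payload": {"plan": [1,0,0,-1.5,0,0,0,1,0,0,-3.3,0,0,0,1,0,0,-5,0,0,0,1,11.35,-13.88,-6,-1.76,2.84,-11.42,1,11.35,-13.88,-6,-1.76,2.84,-11.42,1,11.35,-13.88,-6,-1.76,2.84,-11.42,1,11.35,-13.88,-6,-1.76,2.84,-11.42,1,11.35,-13.88,-6,-1.76,2.84,-11.42,1,11.35,-13.88,-6,-1.76,2.84,-11.42,1,11.35,-13.88,-5,-1.76,2.84,-11.42,1,11.35,-13.88,-4,-1.76,2.84,-11.42,1,11.35,-13.88,-3,-1.76,2.84,-11.42,1,11.35,-13.88,-2,-1.76,2.84,-11.42,1,11.35,-13.88,-0.8,-1.76,2.84,-11.42,1,11.35,-13.88,-0.8,-1.76,2.84,-11.42,1,11.35,-13.88,-0.8,-1.76,2.84,-11.42,1,11.35,-13.88,-0.8,-1.76,2.84,-11.42,1,11.35,-13.88,-0.8,-1.76,2.84,-11.42]}}

```text
t: 25.65
tcp_pos: [0.6133, 0.258, 0.2445]
tcp_rot: [0.665, 2.87, 0.717]
force: [-0.0, 0.3, -0.6]
width: 0.0856
```

```bash
python3 - <<'E'
from h import *
o=get_obs(); print(o['t'],o['q'].round(2),o['dq'].round(3)); rows(tab('S')+.11*zp,RG,o)
seetab('w14')
d=cam('side'); save(d,'s14.png'); panel(.032,.09,.06,.2,d=d); panel(.043,.13,.04,.24,d=d)
cv2.imwrite('pics/s14c.png',cv2.resize(d['pixels'][100:220,200:360,::-1],None,fx=4,fy=4,interpolation=2))
E
```

```text
25.65 [ 0.06  0.45  1.35  0.47  1.13 -1.21] [-0.001  0.006  0.007  0.003 -0.002 -0.008]
row [0.003, -0.029, 0.027, 0.005, 0.005, -0.007] dist 1.1838372666251686 ang 0.09684958381361239
L few 0
M few 0
S 538 d [0.5522, 0.5567, 0.5611] y [-0.4562, -0.4393, -0.425] z [-0.1179, -0.113, -0.1112] exp 0.556 -0.438 -0.112
side face: s at(0,z.2) 0.0279 yaw 0.21 pitch -2.34 q -0.0831 0.0816 z 0.0644 0.1505 545
side face: s at(0,z.2) 0.0241 yaw 1.08 pitch -7.02 q -0.0992 0.0974 z 0.0589 0.1442 240
```

View pics/s14c.png

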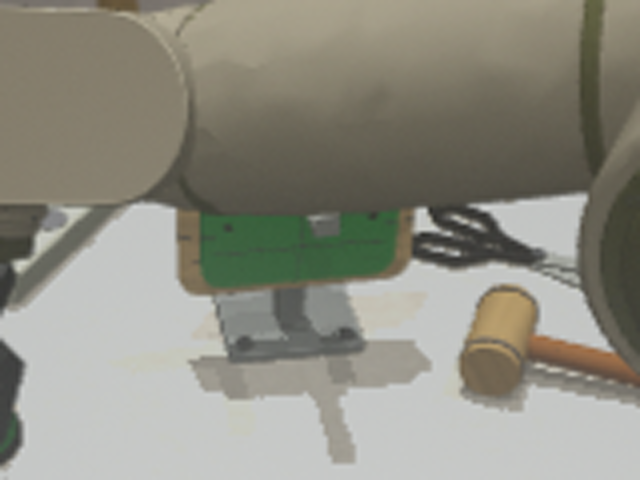

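View pics/w14.png

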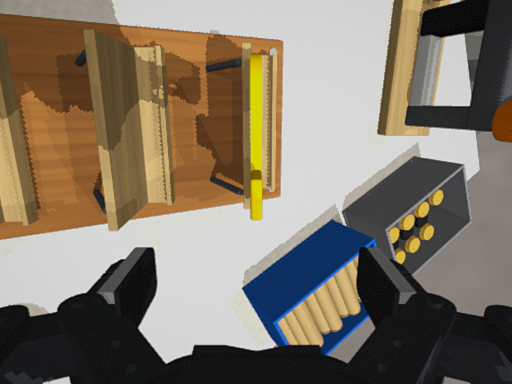

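```bash
python3 - <<'E'
from h import *
f=np.load('/tmp/w14.npz');w,p=f['w'],f['p']
hsv=cv2.cvtColor(p,cv2.COLOR_RGB2HSV)
D,A,B=w@n,w@yp,w@zp
m=(hsv[...,0]>105)&(hsv[...,0]<130)&(hsv[...,1]>120)
P=w[m];print(P.min(0),P.max(0))
# region swept by the open gripper about the tab axis
g=(abs(D-.556)<.065)&(abs(A+.439)<.05)&(B>-.16)&(B<.0)
lab=w[g];print(g.sum(),lab.min(0),lab.max(0)); h=np.c_[D[g],A[g],B[g]]
far=abs(h[:,0]-.556)>.01; print(far.sum(), h[far].min(0) if far.any() else '', h[far].max(0) if far.any() else '')
E
```

```text
[nan nan nan] [nan nan nan]
1626 [0.58066718 0.21107698 0.12733058] [0.6501826  0.33750589 0.28425945]
512 [ 0.50748261 -0.44972581 -0.00658497] [ 6.06011089e-01 -4.27081149e-01 -2.53228427e-06]
```

Request:
{"api": "move_arm", "payload": {"plan": [1,-0.06,0,1.8,0,0,0,1,-0.06,0,3.2,0,0,0,1,-0.06,0,4.1,0,0,0,1,-0.06,0,4.1,0,0,0,-1,-0.06,0,4.1,0,0,0,-1,-0.06,0,4.1,0,0,0,-1,-0.06,0,4.1,0,0,0,-1,-0.06,0,4.1,0,0,0,-1,-0.06,0,4.1,0,0,0,-1,-0.06,0,4.1,0,0,0]}}

```text
t: 27.0
tcp_pos: [0.6403, 0.3089, 0.1353]
tcp_rot: [0.664, 2.871, 0.717]
force: [-0.0, -2.4, 4.3]
width: 0.0079
```

```bash
python3 - <<'E'
from h import *
st();d=cam('wrist'); save(d,'w15.png')
E
```

```text
t 27.0 w 0.0079 s,q,z -0.4048 0.3927 0.1353 F u,v,z 1.87 -1.47 4.32 rot err deg [ -17.5    28.54 -114.23]
```

View pics/w15.png

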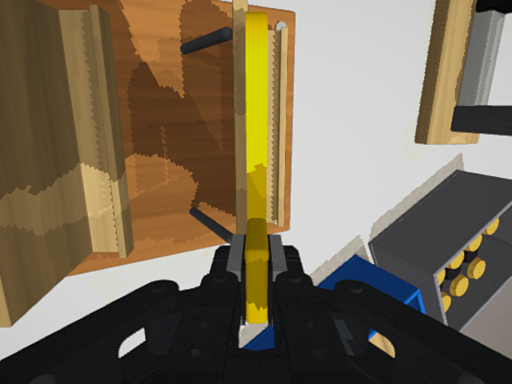

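Gripped. Next I'll lift it out along its plane.

Request:
{"api": "move_arm", "payload": {"plan": [-1,0,0,-0.3,0,0,0,-1,0,0,-1,0,0,0,-1,0,0,-2.2,0,0,0,-1,0,0,-3.8,0,0,0,-1,0,0,-5.4,0,0,0,-1,0,0,-6.2,0,0,0,-1,0,0,-6.2,0,0,0]}}

```text
t: 27.92
tcp_pos: [0.6018, 0.2298, 0.3002]
tcp_rot: [0.664, 2.87, 0.716]
force: [-0.4, 0.3, -2.2]
width: 0.0079
```

```bash
python3 - <<'E'
from h import *
st();rows(np.r_[HC-.115*U-.043*V,.37],Rt(-53))
E
```

```text
t 27.93 w 0.0079 s,q,z -0.3648 0.3143 0.3002 F u,v,z -0.48 -0.11 -2.17 rot err deg [ -17.57   28.48 -114.22]
row [-2.032, -11.607, -8.817, 1.757, -2.848, 11.422] dist 441.52227888911364 ang 119.02313592039066
```

Request:
{"api": "move_arm", "payload": {"plan": [-1,-0.3,-0.8,-1.7,0,0,0,-1,-2.03,-11.61,-8.82,1.76,-2.85,11.42,-1,-2.03,-11.61,-8.82,1.76,-2.85,11.42,-1,-2.03,-11.61,-8.82,1.76,-2.85,11.42,-1,-2.03,-11.61,-8.82,1.76,-2.85,11.42,-1,-2.03,-11.61,-8.82,1.76,-2.85,11.42,-1,-2.03,-11.61,-8.82,1.76,-2.85,11.42,-1,-2.03,-11.61,-8.82,1.76,-2.85,11.42,-1,-2.03,-11.61,-8.82,1.76,-2.85,11.42,-1,-2.03,-11.61,-8.82,1.76,-2.85,11.42,-1,-2.03,-11.61,-8.82,1.76,-2.85,11.42,-1,-2.03,-11.61,-8.82,1.76,-2.85,11.42,-1,-2.03,-11.61,-8.82,1.76,-2.85,11.42,-1,-2.03,-11.61,-8.82,1.76,-2.85,11.42,-1,-2.03,-11.61,-8.82,1.76,-2.85,11.42,-1,-2.03,-11.61,-8.82,1.76,-2.85,11.42]}}

```text
t: 29.92
tcp_pos: [0.4669, -0.1844, 0.3689]
tcp_rot: [-2.977, -0.999, 0.003]
force: [0.3, -0.2, -1.0]
width: 0.0076
```

```bash
python3 - <<'E'
from h import *
st();d=cam('side');P=panel(-.12,.13,.2,.4,fn='s16.png',d=d);outline(P)
print('medium'); P=panel(.032,.09,.06,.2,d=d);
cv2.imwrite('pics/s16c.png',cv2.resize(d['pixels'][60:220,200:360,::-1],None,fx=3.5,fy=3.5,interpolation=2))
E
```

```text
t 29.93 w 0.0076 s,q,z -0.1152 -0.0427 0.3689 F u,v,z 0.38 0.11 -1.03 rot err deg [ 0.08 -0.1  -0.11]
side face: s at(0,z.2) -0.1206 yaw 0.01 pitch 0.07 q -0.0677 0.0634 z 0.241 0.3976 1506
0.245 77 -0.059 0.0526 gap 
0.253 93 -0.0641 0.0611 gap 
0.261 98 -0.0659 0.0616 gap 
0.269 90 -0.0657 0.0621 gap 
0.277 107 -0.0654 0.0619 gap 
0.285 103 -0.0677 0.0623 gap 
0.293 111 -0.0669 0.0626 gap 
0.301 112 -0.0659 0.0628 gap 
0.309 104 -0.0651 0.0628 gap 
0.317 76 -0.0676 0.0629 gap (np.float64(-0.0243), np.float64(0.0217))
0.325 75 -0.0658 0.0633 gap (np.float64(-0.0248), np.float64(0.0216))
0.333 73 -0.0649 0.0631 gap (np.float64(-0.0237), np.float64(0.0196))
0.341 100 -0.0663 0.0634 gap 
0.349 116 -0.0666 0.0608 gap 
0.357 104 -0.0601 0.0588 gap 
0.365 38 -0.0599 0.0455 gap 
0.373 7 -0.058 -0.0284 gap (np.float64(-0.0579), np.float64(-0.0319))
0.381 8 -0.0583 -0.0277 gap (np.float64(-0.0575), np.float64(-0.0309))
0.389 8 -0.0573 -0.0278 gap (np.float64(-0.0563), np.float64(-0.0325))
0.397 6 -0.0591 -0.0294 gap (np.float64(-0.0588), np.float64(-0.0327))
medium
side face: s at(0,z.2) 0.0304 yaw 0.49 pitch -0.92 q -0.0842 0.0816 z 0.072 0.2 708
```

View pics/s16c.png

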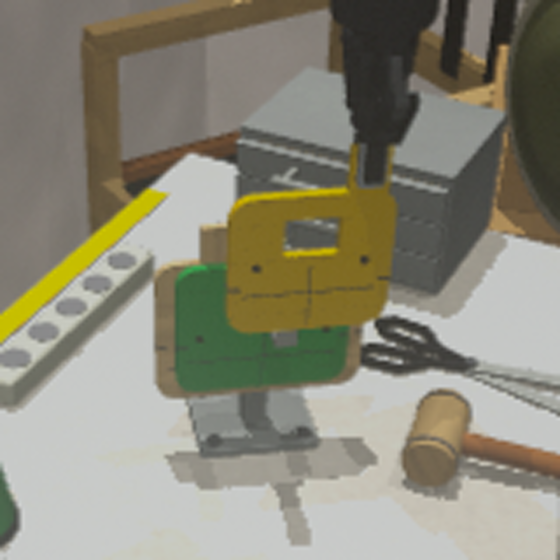

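Request:
{"api": "move_arm", "payload": {"plan": [-1,0.02,0,1.5,0,0,0,-1,0.02,0,3,0,0,0,-1,0.02,0,4,0,0,0,-1,0.02,0,4.5,0,0,0,-1,0.02,0,4.5,0,0,0,-1,0.02,0.4,4.5,0,0,0,-1,0.02,0.9,4.5,0,0,0,-1,0.02,1.4,4.5,0,0,0,-1,0.02,1.9,4.5,0,0,0,-1,0.02,2.5,4.5,0,0,0,-1,0.02,3.2,4.5,0,0,0,-1,0.02,3.9,4.5,0,0,0,-1,0.02,4.3,4.5,0,0,0,-1,0.02,4.4,4.5,0,0,0,-1,0.02,4.4,4.5,0,0,0]}}

```text
t: 31.85
tcp_pos: [0.5469, -0.2895, 0.234]
tcp_rot: [-2.978, -0.998, 0.003]
force: [-0.3, 0.9, -0.8]
width: 0.008
```

```bash
python3 - <<'E'
from h import *
st();d=cam('side');save(d,'s17.png');P=panel(.013,.07,.08,.22,d=d);P=panel(.032,.09,.06,.2,d=d)
d=cam('wrist'); save(d,'w17.png')
E
```

```text
t 31.85 w 0.008 s,q,z 0.0169 -0.042 0.234 F u,v,z -0.92 0.26 -0.79 rot err deg [ 0.06 -0.11 -0.06]
side face: s at(0,z.2) 0.0115 yaw -0.29 pitch 0.1 q -0.0668 0.0626 z 0.1064 0.2199 821
side face: s at(0,z.2) 0.0311 yaw 0.02 pitch -0.9 q -0.0838 0.0815 z 0.0685 0.1995 308
```

View pics/w17.png

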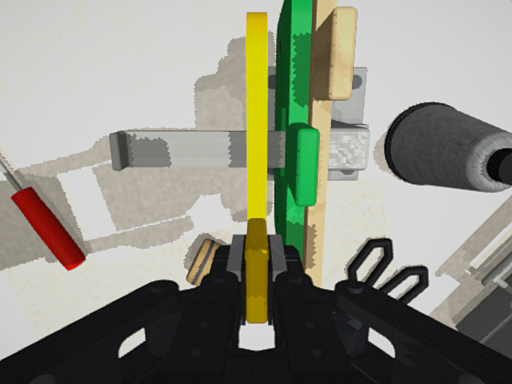

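Request:
{"api": "move_arm", "payload": {"plan": [-1,0,0.15,0,0,0,0,-1,0,0.28,0,0,0,0,-1,0,0.28,0.3,0,0,0,-1,0,0.28,0.5,0,0,0,-1,0,0.28,0.57,0,0,0,-1,0,0.28,0.57,0,0,0]}}

```text
t: 32.7
tcp_pos: [0.5518, -0.2959, 0.2166]
tcp_rot: [-2.978, -0.998, 0.004]
force: [0.2, 0.0, -1.0]
width: 0.0084
```

```bash
python3 - <<'E'
from h import *
st();d=cam('side');P=panel(.02,.07,.08,.2,d=d);P=panel(.032,.09,.06,.2,d=d)
d=cam('wrist'); save(d,'w18.png')
E
```

```text
t 32.7 w 0.0084 s,q,z 0.025 -0.042 0.2166 F u,v,z 0.11 0.23 -0.99 rot err deg [ 0.09 -0.11 -0.07]
side face: s at(0,z.2) 0.0196 yaw 0.61 pitch -0.21 q -0.0668 0.0639 z 0.089 0.1998 733
side face: s at(0,z.2) 0.0279 yaw 0.61 pitch -1.6 q -0.0822 0.0819 z 0.0728 0.1998 250
```

View pics/w18.png

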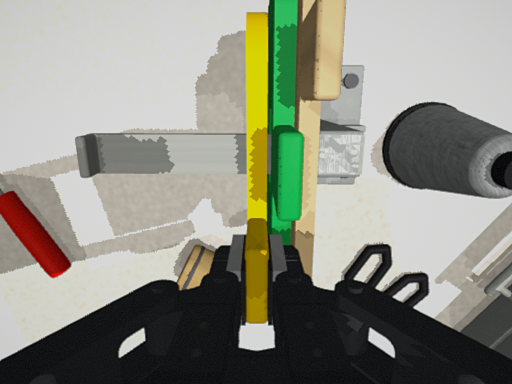

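Request:
{"api": "move_arm", "payload": {"plan": [-1,0,0,0.06,0,0,0,-1,0,0,0.08,0,0,0,-1,0,0,0.08,0,0,0,1,0,0,0.08,0,0,0,1,0,0,0.08,0,0,0,1,0,0,0.08,0,0,0,1,0,0,0.08,0,0,0,1,0,0,0,0,0,0,1,0,0,0,0,0,0]}}

```text
t: 33.92
tcp_pos: [0.5519, -0.2961, 0.2168]
tcp_rot: [-2.978, -0.998, 0.003]
force: [-0.4, -0.9, -0.5]
width: 0.0853
```

```bash
python3 - <<'E'
from h import *
st();d=cam('wrist'); save(d,'w19.png')
E
```

```text
t 33.92 w 0.0853 s,q,z 0.0251 -0.042 0.2168 F u,v,z 0.53 -0.84 -0.53 rot err deg [ 0.07 -0.11 -0.06]
```

View pics/w19.png

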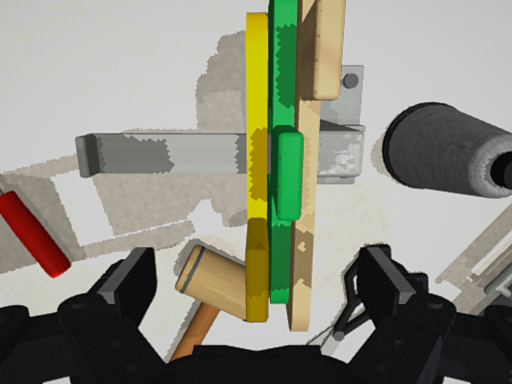

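Request:
{"api": "move_arm", "payload": {"plan": [1,0,0,-1,0,0,0,1,0,0,-2.5,0,0,0,1,0,0,-4.3,0,0,0,1,0,0,-5.5,0,0,0,1,0.8,0,-5.5,0,0,0,1,0.8,0,-5.5,0,0,0,1,0.8,0,-5.5,0,0,0,1,0.8,0,-5.5,0,0,0]}}

```text
t: 34.98
tcp_pos: [0.5709, -0.2819, 0.3813]
tcp_rot: [-2.978, -0.997, 0.004]
force: [-0.4, -0.6, 0.7]
width: 0.0855
```

```bash
python3 - <<'E'
from h import *
st();d=cam('wrist'); save(d,'w20.png')
w=cloud(d);rel=w-np.r_[HC,0]; s=rel[...,:2]@U; q=rel[...,:2]@V; Z=w[...,2]
for k,(qa,qb,zl) in {'tabL':(.03,.055,.235),'tabM':(-.012,.012,.235),'tabS':(-.055,-.03,.235)}.items():
    m=(q>qa)&(q<qb)&(Z>zl)&(Z<.256)&(abs(s)<.08); print(k,m.sum(),np.percentile(s[m],[2,50,98]).round(4),np.percentile(Z[m],[50]).round(4))
d=cam('side');save(d,'s20.png')
P=panel(.02,.07,.08,.2,d=d)
cv2.imwrite('pics/s20c.png',cv2.resize(d['pixels'][100:220,200:360,::-1],None,fx=4,fy=4,interpolation=2))
w=cloud(d);rel=w-np.r_[HC,0]; s=rel[...,:2]@U; q=rel[...,:2]@V; Z=w[...,2]
hsv=cv2.cvtColor(d['pixels'],cv2.COLOR_RGB2HSV);H=hsv[...,0].astype(int)
for nm,ms in {'yel':(H>20)&(H<34)&(hsv[...,1]>180),'grn':(H>50)&(H<85)&(hsv[...,1]>100),'ply':(H>8)&(H<26)&(hsv[...,1]<170)&(hsv[...,1]>40)}.items():
    m=ms&(abs(q)<.12)&(s>0)&(s<.06)&(Z>.055)&(Z<.24)
    c=np.linalg.lstsq(np.c_[np.ones(m.sum()),q[m],Z[m]-.2],s[m],rcond=None)[0]; print(nm,m.sum(),c[0].round(4),np.degrees(c[1:]).round(2),'z',Z[m].min().round(4),Z[m].max().round(4),'q',q[m].min().round(4),q[m].max().round(4))
E
```

```text
t 34.98 w 0.0855 s,q,z 0.0253 -0.0183 0.3813 F u,v,z 0.28 -0.67 0.74 rot err deg [ 0.12 -0.13 -0.03]
tabL 381 [0.0435 0.0477 0.0524] [0.2457]
tabM 314 [0.0324 0.0365 0.0408] [0.2458]
tabS 274 [0.0213 0.0257 0.0292] [0.2459]
side face: s at(0,z.2) 0.0199 yaw 0.12 pitch -0.12 q -0.0672 0.0638 z 0.0879 0.2 748
yel 301 0.0216 [ 2.08 -0.24] z 0.1383 0.2398 q -0.0624 0.0603
grn 197 0.0327 [ 1.57 -0.45] z 0.0798 0.2398 q -0.0812 0.0806
ply 1143 0.0333 [-0.06  2.77] z 0.0577 0.2399 q -0.1014 0.0996
```

View pics/w20.png

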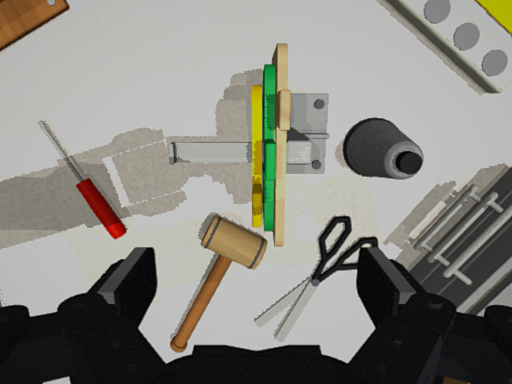

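View pics/s20c.png

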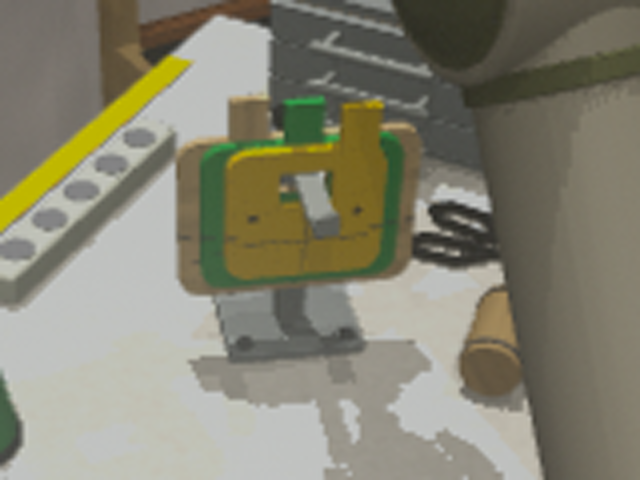

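```bash
python3 -c "
from h import *
print(finish_job()); st()"
```

```text
the job is handed in; nothing more can be done
None
the job is handed in; nothing more can be done
```

The three templates are hanging on the hook in the order asked: plywood against the post, then green, then yellow. I handed the job in at about 35 s.

- **Position on the bar:** the last wrist view puts the tab centres at 47.7, 36.5 and 25.7 mm along it. That leaves about 3 mm between the large one and the post and about 2 mm between neighbours. The bar in front of the yellow one, from about 21 mm to the lip, is clear.
- **Hanging height:** all three tab tops are at 245.7–245.9 mm, against 246 mm expected, so each rests fully on the bar behind the lip.
- **Straightness:** the yellow one and the large one, each measured right after release, lean under 0.3°. I never got a clean final reading on the green one. Side-view fits during the work gave it a lean of about 0.9° towards the post, and up to 2.3° when it was partly hidden. The last colour-based fit gave 0.5°. It looked straight in the final pictures.
- **Readings that disagreed:** the side camera read about 1 mm different from the arm along the bar. When I lowered the large one, a force of about 2.4 N along the bar first looked like contact with the post. A re-test showed it was friction on the bar.
- **Other objects:** nothing else looked moved in the pictures I took, though I did not re-measure the other objects. The gripper is open and clear of everything.

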